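# Tip the collection bin and scoop the used vials into the wash tray

## Task

The three used sample vials lying in the tilting bin are contaminated, so never touch them with the gripper. Press the bin's front lip down until the bin is tipped fully forward and the vials gather in its front corner, then take the scoop by its handle, scoop all three vials out of that corner, lower them over the tray and tip them gently into it. Finally stand the scoop level on the bare worktop, let go of it, and leave the two flasks behind undisturbed.

Things in the scene. Friction and masses are not known exactly. Their poses are not given: they have to be found in the camera images.
- stand: fixed foot of the tilting bin, a dark steel plate 190 x 104 x 10 mm; origin at the centre of its underside on the worktop, x pointing away from the bin's front lip, y to the left, z up. The bin swings on two pivot screws: the pivot line runs along y through (-20, 0, 48) mm of this frame
- bin (a joint): tilt of the bin about the pivot line, rad: 0 level (as at the start), grows as the front goes down, 0.36 fully tipped against its stop. The pivots are stiff (about 0.5 N m): the bin stays where it is left; pressing its lip takes about 6 N
- bin_corner (a point): middle of the bin's front corner, where the planes of floor and front wall meet inside; the corner is filled by a 45 degree slope that begins 8 mm back on the floor and ends 8 mm up the wall. Axes fixed to the bin: x along the floor to the rear, y left, z square to the floor. In the level bin at (-110, 0, 59) mm of the stand's frame
- bin_floor (a point): grey open bin: a point on the middle line of its inner floor, 110 mm behind bin_corner, axes as there. Floor 5 mm and walls 4 mm thick; walls 72 mm high above the floor; inside 230 mm long, 94 mm wide over the first 100 mm from the front wall, then widening over the next 55 mm to 150 mm
- bin_lip (a point): middle of the top face of the thumb lip, a 30 x 80 mm flange (x, y) that stands out from the front wall's rim; axes as the bin's. In the level bin at (-128, 0, 131) mm of the stand's frame; it swings with the bin about the pivot line
- scoop_grip (a point): middle of the scoop's black handle grip, 24 x 24 mm square in section and 80 mm long, leaning 10 degrees back (to the scoop's +x) from upright; axes as the scoop's, not the handle's. It lies 122 mm behind (+x), and 139 mm above, the nose point
- scoop_nose (a point): middle of the scoop's front edge, on its underside; the scoop's axes: -x out of its open front, y to the left, z up (z = 0 when it stands on the worktop, as at the start, its open front roughly towards the robot). Steel sheet scoop, 0.22 kg: flat floor 108 mm long (x), 84 mm wide, 2 mm thick, bevelled at the nose; side walls 2.5 mm thick that begin 28 mm behind the nose and rise evenly to 40 mm at the back; back wall 48 mm high, from whose top edge the handle rises
- tray_floor (a point): centre of the inner floor of the open steel tray, 170 x 156 x 40 mm outside (x, y, height), walls and floor 4 mm; axes as the tray's, z up. It is loose and weighs 0.9 kg
- flask_left: conical stoppered glass flask, 91 mm wide, 151 mm high, at the back on the left; bystander, origin under its centre
- flask_right: conical glass flask, 91 mm wide, 151 mm high, at the back on the right; bystander, origin under its centre
- vial_1: used glass sample vial with a black cap, 30 mm in diameter, 58 mm long, 22 g, loose in the bin (lying across it at the start); origin at the centre of its foot, z along its axis to the cap; it rolls easily
- vial_2: used glass sample vial with a black cap, 30 mm in diameter, 58 mm long, 22 g, loose in the bin (lying across it at the start); origin at the centre of its foot, z along its axis to the cap; it rolls easily
- vial_3: used glass sample vial with a black cap, 30 mm in diameter, 58 mm long, 22 g, loose in the bin (lying across it at the start); origin at the centre of its foot, z along its axis to the cap; it rolls easily
Mind the look-alikes: they are no part of the job. What is shaped like the vial_3 but purple is not meant.

How it is judged:
On the way, in this order (a step that is already met when the one before it is completed fails the run):
1. the bin is tipped fully forward (over 0.32 rad) (value of joint bin above 0.32 rad), for 0.3 s.
2. with the bin still tipped, at least one vial lies in the scoop and is lifted, the scoop's nose 0.15 m or more above the worktop (value of joint bin above 0.27 rad and height (world z) of scoop_nose above 0.15 m and ((x of vial_1 in the frame of scoop_nose between -0.01 and 0.112 m and y of vial_1 in the frame of scoop_nose between -0.045 and 0.045 m and z of vial_1 in the frame of scoop_nose between -0.01 and 0.06 m) or (x of vial_2 in the frame of scoop_nose between -0.01 and 0.112 m and y of vial_2 in the frame of scoop_nose between -0.045 and 0.045 m and z of vial_2 in the frame of scoop_nose between -0.01 and 0.06 m) or (x of vial_3 in the frame of scoop_nose between -0.01 and 0.112 m and y of vial_3 in the frame of scoop_nose between -0.045 and 0.045 m and z of vial_3 in the frame of scoop_nose between -0.01 and 0.06 m))), for 0.2 s.
At the end, for the whole second after the job is handed in: All three vials lie still in the tray, which stands flat on the worktop; the scoop stands level (within 0.06 rad) on the bare worktop. The bin may be tipped or level (x of vial_1 in the frame of tray_floor between -0.085 and 0.085 m and y of vial_1 in the frame of tray_floor between -0.078 and 0.078 m and z of each of vial_1, vial_2, vial_3 in the frame of tray_floor below 0.05 m and linear speed of each of vial_1, vial_2, vial_3 below 0.05 m/s and x of vial_2 in the frame of tray_floor between -0.085 and 0.085 m and y of vial_2 in the frame of tray_floor between -0.078 and 0.078 m and x of vial_3 in the frame of tray_floor between -0.085 and 0.085 m and y of vial_3 in the frame of tray_floor between -0.078 and 0.078 m and height (world z) of scoop_nose between -0.004 and 0.003 m and angle between scoop_nose's own z axis and vertical below 0.06 rad and angle between tray_floor's own z axis and vertical below 0.05 rad and height (world z) of tray_floor below 0.008 m); the robot touches nothing.
It fails at once if a finger touches a vial (over 0.3 N) (contact force between the fingers and vial_1 above 0.3 N or contact force between the fingers and vial_2 above 0.3 N or contact force between the fingers and vial_3 above 0.3 N).
It fails at once if a vial is thrown or dropped (faster than 1.7 m/s) (linear speed of any of vial_1, vial_2, vial_3 above 1.7 m/s).
It fails at once if a flask is moved by more than 30 mm or tipped over (distance of any of flask_left, flask_right from where it was at the start of the episode above 0.03 m or angle between any of flask_left, flask_right's own z axis and vertical above 0.3 rad).
It also fails if it takes over 72 s, if anything falls off the work surface, if the arm or the gripper's body presses on something with over 40 N, if the wrist force passes 120 N, or if a joint passes its speed limit or range.

## Robot

A 7-joint arm with a two-finger parallel gripper is mounted at the origin on a cart in front of the work surface, level with it; the furniture and walls round the work are solid. World frame = base frame: x ahead of the robot, y to its left, z up, the work surface at z = 0. Lengths are in m, angles in rad, forces in N, time in s.
With the tool pointing down it reaches from about 0.425 to 0.825 m from the base axis. Payload 3.6 kg.
Tool frame: the origin (TCP) lies at the very end of the fingers, on their centre line; the grasp point (between the pads) lies 19 mm behind it (arm.grip_depth is the distance from the TCP to the grasp point, in m); z points along the fingers, y is the line along which they close (so a half turn about z gives the same grasp; the last joint's range is limited). The gripper opens to 93 mm and grips with 3 to 60 N. Pads are 15 mm wide; open, the fingers measure 128 mm over their backs; the gripper's body (75 mm by 188 mm) begins 65 mm behind the grasp point.
Start: joints at [1.276, 0.615, -0.013, 1.423, 0.008, 1.103, -0.04], TCP at [0.172, -0.627, 0.182] pointing down, gripper open.
Joint ranges: [-3.12, 3.12], [-0.3, 2.06], [-1.34, 1.32], [0.26, 2.42], [-1.36, 4.5], [0.01, 1.98], [-2.84, 2.84]. Speed limits (rad/s): [2.79, 2.79, 3.14, 3.14, 3.14, 3.14, 3.14].

## Interface

Orientations are given as a unit quaternion [x, y, z, w].
In Python, from bench import state, vision, close_job, arm gives the robot as it stands. The module is installed in compiled form; this text tells all that it offers.
- The arm moves only by the tool step_arm, never from a script. Its argument "moves" is a list of rows, each a list of 4 numbers: the shift along the world's x, y, z in mm, then the turn about the world's z in rad. In form: [[dx, dy, dz, turn], ...]. A call has 1 to 5 rows; each row is the pose to reach, as a shift and turn from the pose commanded when the call began; what a row does not reach only later rows make up. A row lasts 1/10 s, in which the tool goes at most 50 mm and 8.59 degrees, less where a joint would pass 70% of its speed; a pose out of reach is approached as far as the arm can. A call with a gripper value outside its range is refused whole. "grip" is the gripper command: -1 is fully open, 1 is shut, values between are in proportion, set as the call begins (left out, the last holds). The fingers move at their own pace and stop on an object; "squeeze" is the grip in N (left out, the last holds). Time passes only in rows, so rows that repeat a pose let the fingers close. It gives the time, the measured TCP pose, the force, the opening and the grip force at its end, in the units of the state.
- state(): the state, without advancing time (a new reading comes with each control period).
- vision.snapshot(name): name is "side" or "top"; returns a dict with "frame" (420x560x3 uint8, red, green, blue), "depth" (420x560 float32, m along the optical axis (not along the pixel's ray), 0 where there is no reading), "intrinsics" (3x3 intrinsics, pixels), "R" (3x3) and "t" (3): a world point X has camera coordinates R X + t. Camera axes: x right, y down, z forward; pixel columns grow to the right and rows downward; lengths in m; the calibration is good to about 2 mm. A picture is of the moment at which its call begins.
- close_job(): hands the job in; it is judged then, once.
The state is a dict: "time": time; "joint_positions": joint angles; "qvel": joint speeds; "joint_efforts": joint torques, N m; "ee_pos": TCP position; "eef_rot": TCP orientation; "wrist_force": force on the tool from outside, world axes, zero at the start; "wrist_torque": the same for the moment, N m; "opening": finger opening in m; "gripper_force": force on a finger pad.
Only numpy, scipy, OpenCV 4.12 (cv2) and the standard library are available. Lean on these libraries where they do the work, as an engineer would, in place of code of your own. Each camera call takes 0.05 s, during which the arm holds its last target. There are 200 camera calls.

## Working session

There is one attempt and no reset: what is moved stays moved. The work goes in short steps, Python scripts to look and compute and a tool call to move; the robot and the scene stay as the last step left them, time stands still between calls to the robot, and variables do not carry over. Pictures are saved under pics/ and viewed, at most 10 in all, crops included, and the job is handed in when it is done.

Besides the shell and the picture viewer there is one more tool, called after "Emit:" as name([rows], argument=value, ...), one row to a line, values as JSON. step_arm: Moves the arm, as the interface text tells. Its arguments: {"type":"object","properties":{"moves":{"type":"array","items":{"type":"array","items":{"type":"number"}}},"grip":{"type":"number"},"squeeze":{"type":"number"}},"required":["moves"]}

```bash
mkdir -p pics; cat > h.py <<'E'
import numpy as np, cv2
from bench import state, vision, close_job, arm
def snap(n,save=None,crop=None,scale=1):
    s=vision.snapshot(n); f=s["frame"]
    np.savez('last_'+n+'.npz',**s)
    if save:
        g=f if crop is None else f[crop[1]:crop[3],crop[0]:crop[2]]
        g=cv2.resize(g,None,fx=scale,fy=scale,interpolation=cv2.INTER_CUBIC)
        cv2.imwrite('pics/'+save+'.png',g[:,:,::-1])
    return s
def cloud(s):
    K=s["intrinsics"];d=s["depth"];v,u=np.indices(d.shape)
    P=np.stack([(u-K[0,2])/K[0,0]*d,(v-K[1,2])/K[1,1]*d,d],-1)
    W=(P-s["t"])@s["R"]
    W[d==0]=np.nan
    return W
def proj(s,X):
    p=s["R"]@np.asarray(X)+s["t"];p=s["intrinsics"]@p;return p[:2]/p[2]
E
python3 - <<'E'
from h import *
s=snap("top","top1",None,1.4);t=snap("side","side1",None,1.4)
print(state())
for q in(s,t):print(q["R"].round(3).tolist(),q["t"].round(3),q["intrinsics"].round(1).tolist())
E
```

```text
{'time': 0.1, 'joint_positions': array([ 1.27646331,  0.61581298, -0.01262482,  1.42468683,  0.00811687,
        1.10344457, -0.04038017]), 'qvel': array([-0.00099226, -0.00242667, -0.00064975, -0.00498441,  0.0024475 ,
       -0.00011478, -0.00017074]), 'joint_efforts': array([ 1.86479840e-03, -4.60041475e+01,  2.10173037e-01, -1.66244978e+01,
       -6.12411881e-02,  1.69172563e-02,  9.13124586e-05]), 'ee_pos': array([ 0.17181856, -0.62606256,  0.18092048]), 'eef_rot': array([ 9.91039288e-01,  1.33565736e-01, -1.72827796e-04, -1.13759228e-03]), 'wrist_force': array([ 0.19133951,  0.31774131, -1.17940869]), 'wrist_torque': array([ 0.02863684,  0.01775457, -0.06068966]), 'gripper_force': 0.0, 'opening': 0.09265302305218263}
[[0.003, -1.0, 0.015], [-0.986, -0.006, -0.166], [0.166, -0.014, -0.986]] [0.013 0.555 1.094] [[518.3, 0.0, 276.3], [0.0, 518.3, 219.7], [0.0, 0.0, 1.0]]
[[-0.074, 0.997, 0.012], [0.667, 0.058, -0.743], [-0.742, -0.047, -0.669]] [ 0.018 -0.284  1.604] [[534.2, 0.0, 279.3], [0.0, 534.2, 209.8], [0.0, 0.0, 1.0]]
```

View pics/top1.png

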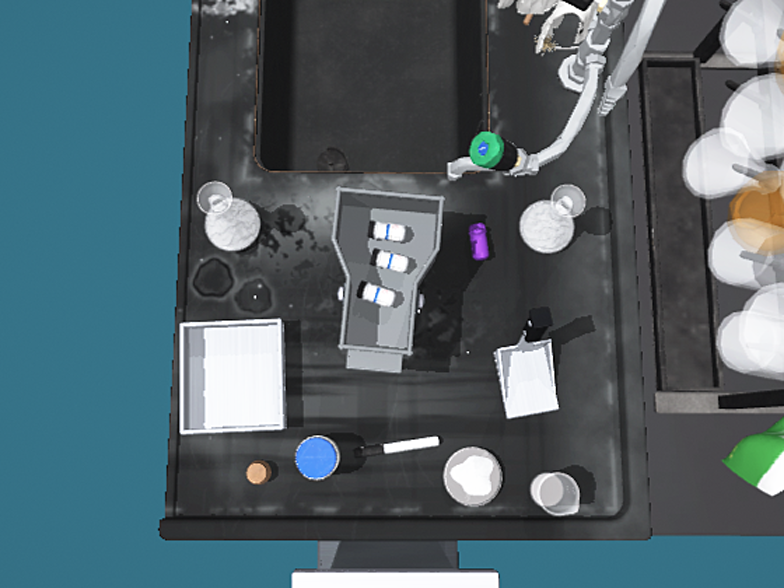

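View pics/side1.png

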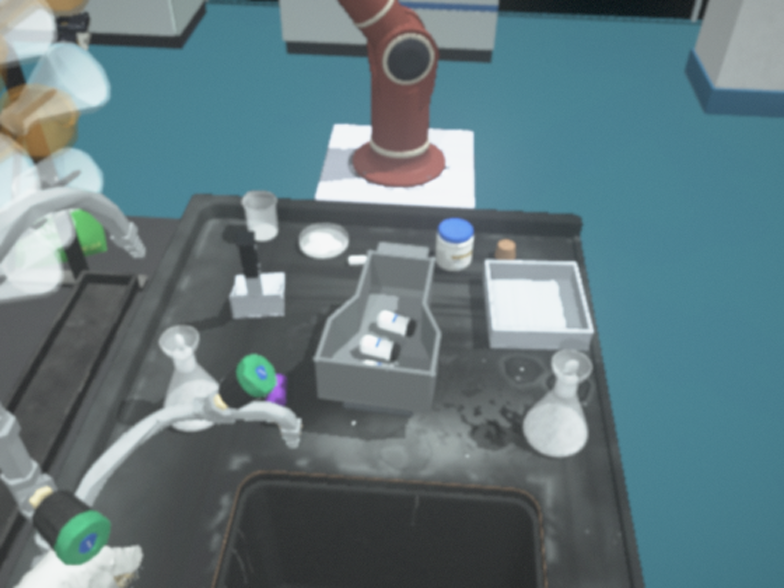

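Top view (×1.4): bin rim spans (340,190)–(411,354) with its lip at (375,360). The three white vials are at (389,231), (392,262) and (378,294). The purple look-alike at (478,240) lies outside the bin, so it isn't meant. The scoop is at (527,380) with its handle at (537,325), the tray at (233,376), and the flasks at (232,222) and (547,225). Clutter (jar, pen, dish, beaker, cork) lies near the front edge.

```bash
python3 - <<'E'
from h import *
s=dict(np.load('last_top.npz'));W=cloud(s);t=dict(np.load('last_side.npz'));V=cloud(t)
def p(n,u,v):
    u=int(round(u/1.4));v=int(round(v/1.4));print(n,np.nanmedian(W[v-1:v+2,u-1:u+2].reshape(-1,3),0).round(3))
def ray(n,u,v,z):
    d=s["R"].T@np.linalg.inv(s["intrinsics"])@np.array([u/1.4,v/1.4,1]);c=-s["R"].T@s["t"];k=(z-c[2])/d[2];print(n,(c+k*d).round(4))
p("lip",375,361);p("floor",375,330);p("scoopfloor",529,385);p("trayfl",240,376);p("table",460,330)
print("BIN rim z=.131")
for n,u,v in(("fl",340,346),("fr",411,354),("rl",339,188),("rr",443,198),("lipfl",346,367),("lipfr",401,372)):ray(n,u,v,.131)
print("SCOOP")
for n,u,v,z in(("nl",508,418,0),("nr",558,411,0),("bl",496,347,.044),("br",551,340,.044),("htop",537,313,.18)):ray(n,u,v,z)
print("TRAY")
for n,u,v in(("rl",180,321),("rr",283,319),("fl",181,433),("fr",285,429)):ray(n,u,v,.04)
# segmentations
m=(abs(W[...,2]-.131)<.006)&(W[...,0]>.35)&(W[...,0]<.8)&(abs(W[...,1])<.15)
r=cv2.minAreaRect((W[m][:,:2]*1000).astype(np.float32));print("rim",r,m.sum())
lip=m&(W[...,0]<.455);print("lip",W[lip].mean(0),lip.sum(), cv2.minAreaRect((W[lip][:,:2]*1000).astype(np.float32)))
for nm,(x0,x1,y0,y1) in dict(scoop=(.33,.6,-.33,-.15),tray=(.3,.55,.08,.35)).items():
    k=(W[...,0]>x0)&(W[...,0]<x1)&(W[...,1]>y0)&(W[...,1]<y1)
    for a,b in((.036,.045),(.09,.25)):
        q=W[k&(W[...,2]>a)&(W[...,2]<b)]
        if len(q)>5:print(nm,a,len(q),q.mean(0).round(4),cv2.minAreaRect((q[:,:2]*1000).astype(np.float32)),q[:,2].max())
k=(V[...,2]>.1)&(V[...,0]>.33)&(V[...,0]<.6)&(V[...,1]>-.33)&(V[...,1]<-.15)
q=V[k];print("side handle",len(q),q.min(0),q.max(0))
for a in(.12,.14,.16,.175):
    z=q[abs(q[:,2]-a)<.006];print(a,len(z),z.mean(0).round(4),z.min(0).round(4),z.max(0).round(4))
# tall things
k=(W[...,2]>.05)&(W[...,0]>.2)&(W[...,0]<.9)&(abs(W[...,1])<.4)
n,l,st,c=cv2.connectedComponentsWithStats(k.astype(np.uint8))
for i in range(1,n):
    if st[i,4]>40:print(c[i]*1.4,W[l==i].mean(0).round(3),W[l==i][:,2].max())
E
python3 - <<'E'
import sys;sys.path.insert(0,'.')
from h import *
import cv2
f=dict(np.load('last_top.npz'))["frame"];g=cv2.resize(f[125:310,225:410],None,fx=3.2,fy=3.2,interpolation=cv2.INTER_CUBIC);cv2.imwrite('pics/crop1.png',g[:,:,::-1])
E
```

```text
lip [0.462 0.033 0.13 ]
floor [0.517 0.033 0.059]
scoopfloor [ 0.437 -0.216  0.001]
trayfl [0.448 0.25  0.004]
table [ 0.526 -0.106 -0.001]
BIN rim z=.131
fl [0.4839 0.0835 0.131 ]
fr [ 0.4729 -0.0187  0.131 ]
rl [0.721  0.0883 0.131 ]
rr [ 0.7067 -0.067   0.131 ]
lipfl [0.4538 0.0745 0.131 ]
lipfr [ 0.4469 -0.0043  0.131 ]
SCOOP
nl [ 0.3845 -0.1799  0.    ]
nr [ 0.3959 -0.2606  0.    ]
bl [ 0.4935 -0.1559  0.044 ]
br [ 0.5049 -0.2426  0.044 ]
htop [ 0.5257 -0.1913  0.18  ]
TRAY
rl [0.5325 0.3393 0.04  ]
rr [0.5365 0.1782 0.04  ]
fl [0.3594 0.3291 0.04  ]
fr [0.366  0.1705 0.04  ]
rim ((630.534423828125, 21.056655883789062), (205.3091278076172, 365.3839416503906), 65.02771759033203) 1712
lip [0.45200635 0.02732287 0.13014995] 116 ((451.9190368652344, 35.52992630004883), (78.52223205566406, 8.05615520477295), 87.75121307373047)
scoop 0.036 42 [ 0.4899 -0.1969  0.0402] ((487.21881103515625, -201.5518035888672), (19.643354415893555, 84.60819244384766), 10.857187271118164) 0.04489204477662164
scoop 0.09 378 [ 0.5131 -0.1942  0.162 ] ((514.9286499023438, -196.92340087890625), (39.10506057
[... 1097 characters left out ...]
00997
[519.84892086 146.73741007] [ 0.789 -0.185  0.13 ] 0.18906799169291183
[697.09837037 167.2242963 ] [ 0.709 -0.391  0.262] 0.2837628714852132
[758.6827447  212.76821393] [ 0.595 -0.376  0.429] 0.5085589238210813
[221.73275676 208.30637838] [0.696 0.267 0.103] 0.15203352391458252
[382.78026895 270.54678899] [0.607 0.022 0.082] 0.1392157665981445
[559.15124056 210.86235167] [ 0.696 -0.247  0.103] 0.1515690452255577
[763.30070108 328.25226259] [ 0.476 -0.389  0.395] 0.417168060811869
[534.9516129  326.22258065] [ 0.511 -0.194  0.149] 0.18950821731136466
[316.56603774 456.76415094] [0.326 0.119 0.073] 0.08098886260172991
[561.7611465  495.65796178] [ 0.27  -0.244  0.069] 0.08097855251679813
```

View pics/crop1.png

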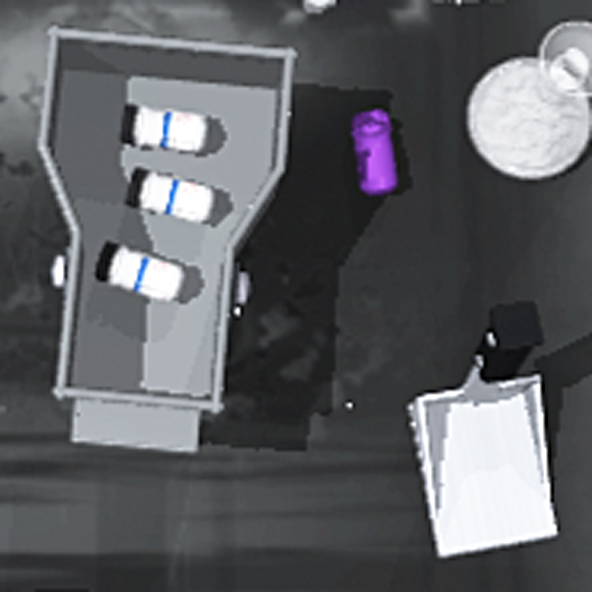

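The crop confirms it: three white vials with black caps lie inside the bin, and the purple one is outside at crop (375,150). The sizes agree with the given ones: lip top 0.130 m (131 given), bin length 237 mm (238), floor z 0.059. Now closing the fingers and moving over the lip at about (0.464, 0.034).

Emit:
step_arm([
  [16,45,4,-0.07],
  [32,90,8,-0.14],
  [48,136,12,-0.21],
  [63,182,16,-0.28],
  [78,227,20,-0.36],
], grip=1, squeeze=10)

```text
time: 0.6
ee_pos: [0.2503, -0.3974, 0.2017]
eef_rot: [0.999, -0.048, -0.0, -0.001]
wrist_force: [1.4, -0.2, -0.4]
opening: 0.058
gripper_force: 0.0
```

Emit:
step_arm([
  [30,30,0,0],
  [60,60,0,0],
  [90,90,0,0],
  [120,120,0,0],
  [150,150,0,0],
])

```text
time: 1.1
ee_pos: [0.4007, -0.2483, 0.2018]
eef_rot: [0.999, -0.046, -0.0, -0.0]
wrist_force: [-0.0, -1.4, 0.1]
opening: 0.0181
gripper_force: 0.0
```

Emit:
step_arm([
  [12,34,0,0],
  [24,68,0,0],
  [36,102,0,0],
  [48,136,0,0],
  [60,170,0,0],
])

```text
time: 1.6
ee_pos: [0.46, -0.0783, 0.2017]
eef_rot: [0.999, -0.046, -0.0, -0.0]
wrist_force: [0.9, 0.2, 0.4]
opening: 0.0005
gripper_force: 0.0
```

Emit:
step_arm([
  [1,38,-10,0],
  [3,76,-25,0],
  [4,114,-40,0],
  [4,114,-40,0],
])

```text
time: 2.0
ee_pos: [0.462, 0.0406, 0.1601]
eef_rot: [0.999, -0.041, -0.002, -0.002]
wrist_force: [-0.4, -0.4, -0.4]
opening: 0.0003
gripper_force: 0.0
```

Emit:
step_arm([
  [0,0,-15,0],
  [0,0,-27,0],
  [-3,0,-35,0],
  [-6,0,-39,0],
  [-9,1,-43,0],
])

```text
time: 2.5
ee_pos: [0.4548, 0.0347, 0.1189]
eef_rot: [0.999, -0.047, 0.0, 0.0]
wrist_force: [0.2, -0.3, 0.4]
opening: 0.0003
gripper_force: 0.0
```

Emit:
step_arm([
  [-3,0,-5,0],
  [-6,0,-10,0],
  [-8,1,-15,0],
  [-10,1,-20,0],
  [-12,1,-25,0],
])

```text
time: 3.0
ee_pos: [0.4429, 0.0363, 0.0937]
eef_rot: [0.999, -0.046, 0.0, -0.0]
wrist_force: [-2.5, 0.3, 9.1]
opening: 0.0006
gripper_force: 4.0
```

Emit:
step_arm([
  [-1,0,-4,0],
  [-2,0,-8,0],
  [-2,0,-11,0],
  [-2,0,-11,0],
  [-2,0,-11,0],
])

```text
time: 3.5
ee_pos: [0.4407, 0.0363, 0.0828]
eef_rot: [0.999, -0.046, -0.0, -0.0]
wrist_force: [-0.9, -0.1, 1.5]
opening: 0.0004
gripper_force: 0.7
```

```bash
python3 - <<'E'
from h import *
st=state();print(st["ee_pos"],st["wrist_force"],st["joint_positions"].round(2))
s=snap("top","top2",(200,110,320,300),3)
E
```

```text
[0.44067331 0.03625537 0.08282846] [-0.90131135 -0.08849804  1.47686427] [-0.05  0.45 -0.12  2.11  0.09  0.58 -1.89]
```

View pics/top2.png

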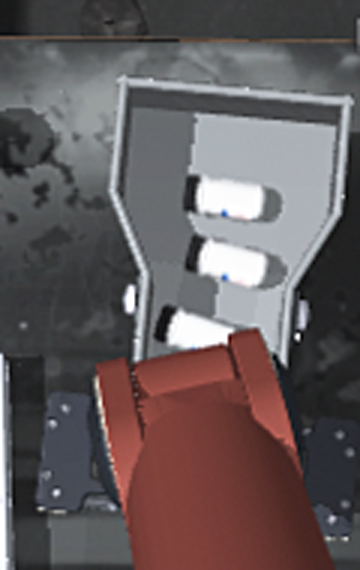

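The bin is partly tipped, with the vials at crop (230,200), (230,260) and (200,325) starting to roll. Pressing on until the force shows the stop.

Emit:
step_arm([
  [0,0,-3,0],
  [-1,0,-6,0],
  [-1,0,-8,0],
  [-1,0,-8,0],
])

```text
time: 3.95
ee_pos: [0.4383, 0.0363, 0.0747]
eef_rot: [0.999, -0.046, -0.002, 0.0]
wrist_force: [-2.5, 0.3, 4.9]
opening: 0.0005
gripper_force: 2.2
```

```bash
python3 - <<'E'
from h import *
st=state();print(st["ee_pos"],st["wrist_force"])
s=snap("top");W=cloud(s)
# rear rim height of bin: expect tipped
m=(W[...,0]>.62)&(W[...,0]<.76)&(abs(W[...,1]-.02)<.09)
q=W[m];q=q[np.isfinite(q[:,2])];print(np.sort(q[:,2])[-20::5], q[np.argsort(q[:,2])[-20:]].mean(0))
# floor plane slope
k=(W[...,0]>.62)&(W[...,0]<.69)&(abs(W[...,1]-.0)<.04)
q=W[k];A=np.c_[q[:,:2],np.ones(len(q))];
for i in range(8):
    c=np.linalg.lstsq(A,q[:,2],rcond=None)[0];r=abs(q[:,2]-A@c);A,q=A[r<max(.003,np.median(r)*1.5)],q[r<max(.003,np.median(r)*1.5)]
print(c,np.arctan(np.hypot(*c[:2])),len(q))
E
```

```text
[0.43832553 0.036301   0.07467911] [-2.45827331  0.2568225   4.92343607]
[0.15794976 0.15869825 0.15910956 0.15997804] [0.69797527 0.0207783  0.15914328]
[ 0.17012301 -0.01568403 -0.03871887] 0.1692107758358224 955
```

```bash
python3 - <<'E'
from h import *
s=snap("side","side2",(190,150,440,310),3)
W=cloud(s)
# right/left wall rims: top-most per x
for x in np.arange(.46,.74,.03):
    m=(abs(W[...,0]-x)<.008)&(W[...,1]<.0)&(W[...,1]>-.075)&(W[...,2]>.03)&(W[...,2]<.2)
    if m.sum():print(round(x,2),W[m][:,2].max().round(3))
E
```

```text
0.46 0.199
0.49 0.125
0.52 0.129
0.55 0.135
0.58 0.14
0.61 0.146
0.64 0.15
0.67 0.154
0.7 0.159
```

View pics/side2.png

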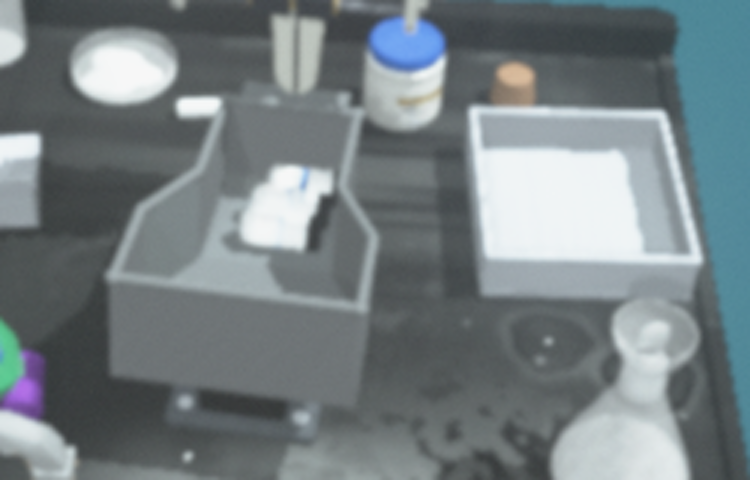

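The fingertip slid off the lip's front edge at about 0.17 rad tilt (side crop: finger in front of the lip at (297,60)). The vials are gathering forward. Going back up, 16 mm further in, and pressing again.

Emit:
step_arm([
  [0,0,30,0],
  [0,0,62,0],
  [16,-2,62,0],
  [16,-2,62,0],
  [16,-2,45,0],
])

```text
time: 4.55
ee_pos: [0.458, 0.0342, 0.1208]
eef_rot: [0.999, -0.046, 0.003, -0.0]
wrist_force: [1.1, 0.2, -0.4]
opening: 0.0005
gripper_force: 0.0
```

Emit:
step_arm([
  [0,0,-6,0],
  [0,0,-10,0],
  [-1,0,-14,0],
  [-2,0,-18,0],
  [-4,0,-22,0],
])

```text
time: 5.05
ee_pos: [0.4521, 0.0343, 0.0978]
eef_rot: [0.999, -0.046, 0.0, -0.0]
wrist_force: [-0.4, 0.1, 0.6]
opening: 0.0005
gripper_force: 0.0
```

Emit:
step_arm([
  [-1,0,-4,0],
  [-3,0,-8,0],
  [-4,0,-10,0],
  [-4,0,-12,0],
  [-4,0,-14,0],
])

```text
time: 5.55
ee_pos: [0.4482, 0.0342, 0.0839]
eef_rot: [0.999, -0.046, 0.0, -0.0]
wrist_force: [-1.4, 0.3, 1.3]
opening: 0.0004
gripper_force: 0.0
```

```bash
cat >> h.py <<'E'
def tilt(s):
    W=cloud(s);X=[];Z=[]
    for x in np.arange(.61,.71,.01):
        m=(abs(W[...,0]-x)<.005)&(W[...,1]<.0)&(W[...,1]>-.08)&(W[...,2]>.03)&(W[...,2]<.23)
        if m.sum():X.append(x);Z.append(W[m][:,2].max())
    return np.arctan(np.polyfit(X,Z,1)[0]),max(Z)
E
python3 - <<'E'
from h import *
st=state();print(st["ee_pos"],st["wrist_force"]);print(tilt(snap("side")))
E
```

```text
[0.44816676 0.03424017 0.08387262] [-1.36150074  0.33027768  1.26355371]
(np.float64(0.1749983412730495), np.float64(0.1611803133388872))
```

```bash
python3 - <<'E'
from h import *
s=snap("side","side3",(250,130,350,205),7)
for X in ([.448,.034,.084],[.452,.035,.109],[.4385,.036,.106],[.4783,.0324,.115]):print(X,((proj(s,X)-[250,130])*7).round())
W=cloud(s)
for u in (290,285,300):
  for v in range(176,194,2):print(u,v,W[v,u].round(3))
E
```

```text
[0.448, 0.034, 0.084] [266. 418.]
[0.452, 0.035, 0.109] [270. 366.]
[0.4385, 0.036, 0.106] [275. 347.]
[0.4783, 0.0324, 0.115] [257. 404.]
290 176 [0.459 0.038 0.133]
290 178 [0.456 0.038 0.125]
290 180 [0.444 0.038 0.109]
290 182 [0.452 0.038 0.111]
290 184 [0.469 0.039 0.118]
290 186 [0.472 0.039 0.115]
290 188 [0.472 0.039 0.109]
290 190 [0.474 0.04  0.105]
290 192 [0.471 0.04  0.097]
285 176 [0.455 0.027 0.129]
285 178 [0.459 0.027 0.126]
285 180 [0.447 0.027 0.111]
285 182 [0.457 0.027 0.113]
285 184 [0.468 0.028 0.117]
285 186 [0.472 0.028 0.115]
285 188 [0.473 0.028 0.11 ]
285 190 [0.474 0.029 0.104]
285 192 [0.473 0.029 0.098]
300 176 [0.29  0.057 0.   ]
300 178 [0.302 0.058 0.003]
300 180 [0.443 0.06  0.11 ]
300 182 [0.449 0.06  0.109]
300 184 [0.463 0.061 0.115]
300 186 [0.472 0.061 0.116]
300 188 [0.475 0.061 0.114]
300 190 [0.473 0.062 0.106]
300 192 [0.473 0.062 0.101]
```

View pics/side3.png

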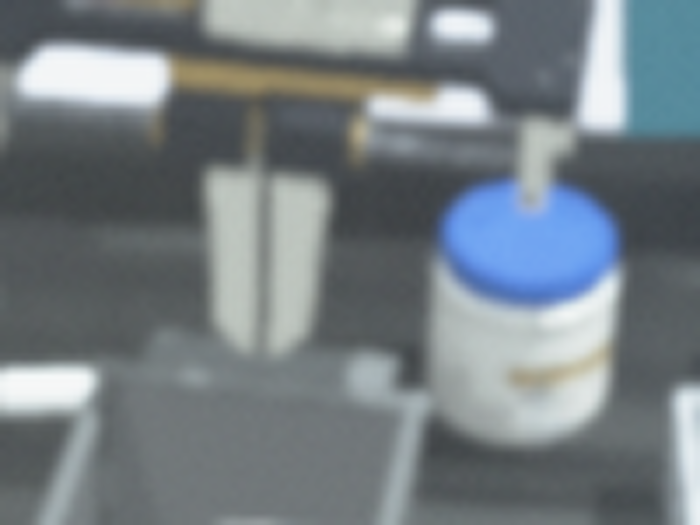

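The fingertips appear resting on the lip at crop (265,352), about z 0.11, while the reported TCP is 0.084. So the closed fingertips end roughly 27 mm above the reported TCP, and the bin is only at 0.175 rad. I'll go by force and the camera and press further.

Emit:
step_arm([
  [-2,0,-5,0],
  [-4,0,-10,0],
  [-5,1,-14,0],
  [-7,1,-18,0],
  [-8,1,-22,0],
])

```text
time: 6.15
ee_pos: [0.4387, 0.0349, 0.0618]
eef_rot: [0.999, -0.046, -0.001, 0.0]
wrist_force: [-2.3, -0.0, 5.5]
opening: 0.0006
gripper_force: 3.1
```

Emit:
step_arm([
  [-1,0,-3,0],
  [-1,0,-6,0],
  [-1,0,-6,0],
  [-1,0,-6,0],
])

```text
time: 6.55
ee_pos: [0.4373, 0.0351, 0.0556]
eef_rot: [0.999, -0.046, -0.002, 0.0]
wrist_force: [-2.9, -0.0, 3.6]
opening: 0.0005
gripper_force: 2.1
```

```bash
python3 - <<'E'
from h import *
st=state();print(st["ee_pos"],st["wrist_force"]);s=snap("side");print(tilt(s))
W=cloud(s);z=st["ee_pos"]
m=(abs(W[...,0]-.45)<.06)&(abs(W[...,1]-z[1])<.1)&(W[...,2]>.12)&(W[...,2]<.32)
h,b=np.histogram(W[m][:,2],bins=20);
for i in range(20):
    q=W[m&(W[...,2]>=b[i])&(W[...,2]<b[i+1])];print(b[i].round(3),len(q),(q[:,1].min().round(3),q[:,1].max().round(3),q[:,0].max().round(3)) if len(q) else '')
E
```

```text
[0.43732603 0.03506517 0.05559763] [-2.90636001 -0.02966605  3.57364843]
(np.float64(-0.04020050344514638), np.float64(0.1791713413347126))
0.12 53 (np.float64(0.017), np.float64(0.05), np.float64(0.451))
0.13 58 (np.float64(0.017), np.float64(0.05), np.float64(0.451))
0.14 55 (np.float64(0.017), np.float64(0.05), np.float64(0.452))
0.15 55 (np.float64(0.017), np.float64(0.05), np.float64(0.452))
0.16 13 (np.float64(0.019), np.float64(0.048), np.float64(0.452))
0.17 11 (np.float64(-0.055), np.float64(0.114), np.float64(0.481))
0.18 155 (np.float64(-0.055), np.float64(0.118), np.float64(0.483))
0.19 384 (np.float64(-0.057), np.float64(0.121), np.float64(0.483))
0.2 303 (np.float64(-0.061), np.float64(0.124), np.float64(0.484))
0.21 838 (np.float64(-0.063), np.float64(0.128), np.float64(0.484))
0.22 390 (np.float64(-0.061), np.float64(0.127), np.float64(0.483))
0.23 115 (np.float64(0.015), np.float64(0.076), np.float64(0.466))
0.24 95 (np.float64(0.015), np.float64(0.075), np.float64(0.466))
0.25 41 (np.float64(0.015), np.float64(0.076), np.float64(0.477))
0.26 202 (np.float64(-0.003), np.float64(0.076), np.float64(0.479))
0.27 244 (np.float64(-0.004), np.float64(0.07), np.float64(0.48))
0.28 102 (np.float64(0.003), np.float64(0.066), np.float64(0.472))
0.29 140 (np.float64(-0.002), np.float64(0.069), np.float64(0.476))
0.3 150 (np.float64(-0.002), np.float64(0.069), np.float64(0.476))
0.31 181 (np.float64(-0.002), np.float64(0.069), np.float64(0.476))
```

Emit:
step_arm([
  [0,0,-3,0],
  [0,0,-6,0],
  [0,0,-8,0],
  [0,0,-8,0],
])

```text
time: 7.0
ee_pos: [0.4368, 0.0352, 0.0511]
eef_rot: [0.999, -0.046, -0.001, 0.001]
wrist_force: [-12.7, 0.9, 37.6]
opening: 0.0004
gripper_force: 20.1
```

```bash
python3 - <<'E'
from h import *
st=state();print(st["ee_pos"],st["wrist_force"]);s=snap("top","top3",(200,110,320,300),3);W=cloud(s)
k=(W[...,0]>.60)&(W[...,0]<.69)&(abs(W[...,1]-.0)<.035)&(W[...,2]<.13)
q=W[k];A=np.c_[q[:,:2],np.ones(len(q))]
for i in range(8):
    c=np.linalg.lstsq(A,q[:,2],rcond=None)[0];r=abs(q[:,2]-A@c);j=r<max(.003,np.median(r)*1.5);A,q=A[j],q[j]
print(c,np.arctan(np.hypot(*c[:2])),len(q))
m=(W[...,0]>.66)&(W[...,0]<.76)&(abs(W[...,1]-.02)<.09)&(W[...,2]<.22)
q=W[m];print(q[np.argsort(q[:,2])[-30:]].mean(0))
E
```

```text
[0.4368244  0.03517797 0.05105494] [-12.68573355   0.91163121  37.56206646]
[ 0.3720165  -0.03551909 -0.15247044] 0.3576377246484153 1201
[0.67479911 0.02069299 0.18080173]
```

View pics/top3.png

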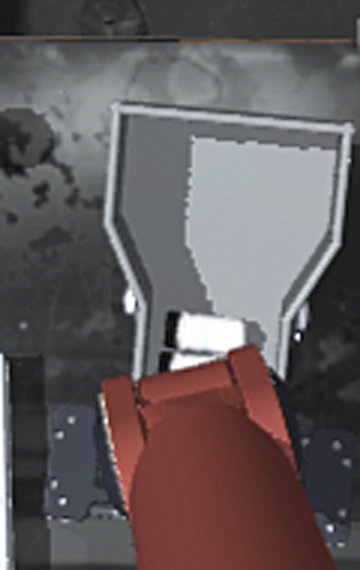

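The bin is fully tipped: tilt 0.358 rad, stop force 37 N, with the vials gathered at the front (crop (205,335)). Retreating, opening and hovering over the scoop handle.

Emit:
step_arm([
  [0,0,40,0],
  [0,0,85,0],
  [0,0,130,0],
  [6,-18,175,0.03],
  [18,-55,190,0.07],
], grip=-1)

```text
time: 7.55
ee_pos: [0.4611, -0.0171, 0.2432]
eef_rot: [1.0, -0.007, 0.007, -0.001]
wrist_force: [0.9, 0.7, -0.5]
opening: 0.036
gripper_force: 0.0
```

Emit:
step_arm([
  [14,-44,0,0.05],
  [28,-88,0,0.1],
  [42,-132,0,0.15],
  [56,-172,0,0.2],
  [58,-177,0,0.2],
])

```text
time: 8.05
ee_pos: [0.516, -0.2047, 0.2374]
eef_rot: [0.996, 0.084, 0.001, 0.003]
wrist_force: [-0.4, -0.5, -0.2]
opening: 0.0759
gripper_force: 0.0
```

```bash
python3 - <<'E'
from h import *
st=state();print(st["ee_pos"],st["eef_rot"].round(3),st["opening"],st["joint_positions"].round(2))
s=snap("side","side4",(130,60,330,230),3.5);W=cloud(s)
print(((proj(s,st["ee_pos"])-[130,60])*3.5).round(),((proj(s,[.513,-.197,.139])-[130,60])*3.5).round())
z=st["ee_pos"]
for lo in np.arange(.19,.4,.01):
    q=W[(abs(W[...,0]-z[0])<.06)&(abs(W[...,1]-z[1])<.11)&(W[...,2]>=lo)&(W[...,2]<lo+.01)]
    if len(q):print(lo.round(2),len(q),q.min(0).round(3)[:2],q.max(0).round(3)[:2])
t=snap("top");V=cloud(t)
k=(V[...,2]>.02)&(V[...,2]<.075)&(V[...,0]>.46)&(V[...,0]<.56)&(abs(V[...,1]-.035)<.045)
for x in np.arange(.47,.56,.01):
    q=V[(abs(V[...,0]-x)<.005)&(abs(V[...,1]-.03)<.02)&(V[...,2]<.15)];print(x.round(2),q[:,2].mean().round(3),q[:,2].max().round(3)) if len(q) else 0
cv2.imwrite('pics/top4.png',cv2.resize(t["frame"][110:300,200:420],None,fx=3,fy=3,interpolation=cv2.INTER_CUBIC)[:,:,::-1])
E
```

```text
[ 0.5160381  -0.20472952  0.23737849] [0.996 0.084 0.001 0.003] 0.07588001701291483 [ 0.4   0.41 -0.09  1.62  0.05  1.1  -1.11]
[136. 301.] [170. 432.]
0.27 26 [ 0.515 -0.25 ] [ 0.533 -0.159]
0.28 68 [ 0.514 -0.257] [ 0.535 -0.153]
0.29 79 [ 0.506 -0.257] [ 0.534 -0.152]
0.3 88 [ 0.5   -0.258] [ 0.536 -0.153]
0.31 90 [ 0.513 -0.258] [ 0.536 -0.152]
0.32 93 [ 0.512 -0.26 ] [ 0.538 -0.151]
0.33 92 [ 0.513 -0.26 ] [ 0.536 -0.15 ]
0.34 85 [ 0.511 -0.259] [ 0.536 -0.149]
0.35 13 [ 0.512 -0.278] [ 0.556 -0.116]
0.36 187 [ 0.498 -0.288] [ 0.567 -0.115]
0.37 485 [ 0.492 -0.284] [ 0.566 -0.115]
0.38 519 [ 0.487 -0.291] [ 0.568 -0.109]
0.39 680 [ 0.465 -0.295] [ 0.568 -0.108]
0.47 0.064 0.079
0.48 0.045 0.06
0.49 0.052 0.063
0.5 0.051 0.061
0.51 0.057 0.071
0.52 0.069 0.074
0.53 0.066 0.071
0.54 0.07 0.087
0.55 0.08 0.086
0.56 0.075 0.081
```

View pics/side4.png

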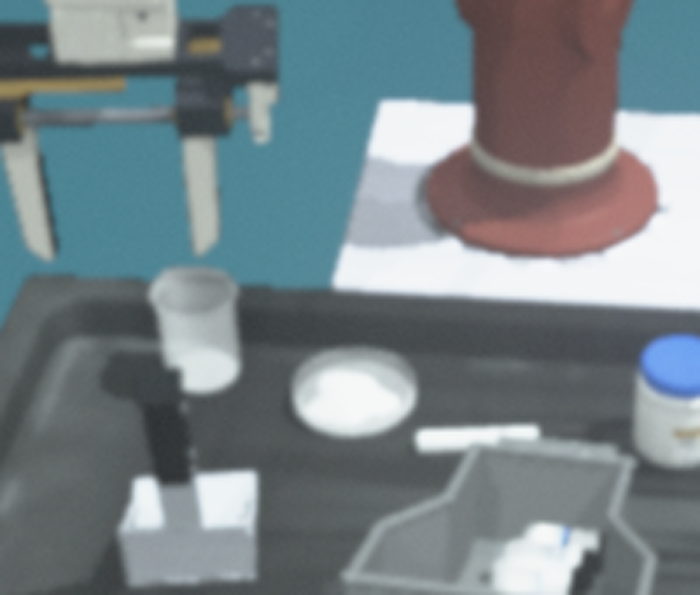

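The fingertips measure z≈0.269 while the reported TCP is 0.237, so the real tips sit about 32 mm above the reported TCP. I'll correct for that. In the side crop the handle is at (170,430) and the open fingers at (35,250) and (205,245) straddle it. Descending to grip at mid-handle.

Emit:
step_arm([
  [0,0,-40,0],
  [0,0,-80,0],
  [0,0,-120,0],
  [0,0,-148,0],
  [0,0,-148,0],
])

```text
time: 8.65
ee_pos: [0.5123, -0.1933, 0.0866]
eef_rot: [0.996, 0.09, -0.004, -0.002]
wrist_force: [-1.6, -0.3, 0.3]
opening: 0.0929
gripper_force: 0.0
```

Emit:
step_arm([
  [0,0,0,0],
  [0,0,0,0],
  [0,0,0,0],
  [0,0,0,0],
  [0,0,0,0],
], grip=1, squeeze=25)

```text
time: 9.15
ee_pos: [0.5155, -0.197, 0.0908]
eef_rot: [0.996, 0.089, 0.001, 0.0]
wrist_force: [0.4, 0.5, 0.4]
opening: 0.0577
gripper_force: 0.0
```

Emit:
step_arm([
  [0,0,0,0],
  [0,0,0,0],
  [0,0,0,0],
])

```text
time: 9.45
ee_pos: [0.515, -0.1968, 0.0899]
eef_rot: [0.996, 0.089, 0.0, -0.0]
wrist_force: [-0.3, 0.2, -1.1]
opening: 0.0336
gripper_force: 0.0
```

```bash
python3 - <<'E'
from h import *
st=state();print(st["ee_pos"],st["eef_rot"].round(3),st["opening"],st["gripper_force"],st["wrist_force"])
t=snap("top");V=cloud(t);s=snap("side");S=cloud(s)
# bin-frame map (tipped .36)
o=np.array([.591,.022,0]);a=-.093;th=.36
ex=np.array([np.cos(a),np.sin(a),0]);ey=np.array([-np.sin(a),np.cos(a),0]);ez=np.array([0,0,1.])
def binf(P):
    d=P-o;x=d@ex+.020;z=d@ez-.048;y=d@ey
    return np.stack([x*np.cos(th)+z*np.sin(th)+.090,y,-x*np.sin(th)+z*np.cos(th)-.011],-1)
for nm,C in(("top",V),("side",S)):
    B=binf(C);print(nm)
    for x in range(0,130,8):
        print(x,' '.join('%3d'%(round(1000*np.nanmax(q))) if len(q:=B[(abs(B[...,0]*1e3-x)<4)&(abs(B[...,1]*1e3-y)<4)&(B[...,2]<.075)&(B[...,2]>-.02)][:,2]) else ' ..' for y in range(52,-53,-8)))
E
```

```text
[ 0.51499111 -0.19681144  0.08993729] [ 0.996  0.089  0.    -0.   ] 0.03361169671608025 0.0 [-0.28055204  0.19557088 -1.11302022]
top
0  75  75  75  74  75  75  75  75  73  74  75  75  75  75
8  74  74  30  28  28  28  28  29  24   7   6   7  73  74
16  75  75  32  30  31  32  33  31  27   3   1   5  74  74
24  74  72  29  31  30  28  29  32  26   5   2   3  74  75
32  73  75  23  23  24  24  23  23  23  20   1   3  74  75
40  74  74  27  29  29  32  30  30  31  23   2   3  75  74
48  74  73  30  30  32  30  31  29  30  24   3   3  73  75
56  75  74  27  34  27  30  31  28  28  22   4   4  74  74
64  73  75  23  25  25  25  25  26  26  21   4   2  75  74
72  74  73  30  28  30  32  30  31  32  29   3   1  75  75
80  75  73  32  31  32  32  30  31  31  31   1   3  75  75
88  75  74  26  28  28  27  29  28  27  24   2   3  75  73
96  75  71   3   2   3   2   4   4   8   4   4   2  74  73
104  74  74   1   3   1   3   4   2   2   1   1   5  75  75
112  74   2   4   4   2   2   3   2   2   2   2   1   3  75
120  72   4   4   2   2   2   2   4   0   3   2   2   3  75
128   3   3   3   4  
[... 348 characters left out ...]
 25  28  27  28  28  27  28  ..   0   1  73  58
48  75  75  29  29  29  29  28  29  29  28  ..   1  75  74
56  75   0  27  29  28  30  29  29  28  27   0   2  72  75
64  63  74   1  25  ..  ..  ..  ..  ..  ..   1   1  72  57
72  75  ..  27  28  28  28  28  29  28  27  ..  ..  74  74
80  74  74  26  30  29  29  28  29  29  27  ..  ..  74  74
88  ..  75  22  27  26  27  25  27  28  27  ..  ..  73  74
96  75  75  ..  15  23  ..  21  20  21  ..  ..  ..  73  74
104  74  74  ..  ..  ..  ..  ..  ..  ..  ..  ..  ..  74  75
112  75  52  ..  ..  ..  ..  ..  ..  ..  ..  ..  ..  ..  75
120  74  ..  ..  ..  ..  ..  ..  ..  ..  ..  ..  ..  ..  74
128  ..  ..  ..  ..  ..  ..  ..  ..  ..  ..  ..  ..  ..  ..
```

The bin-frame map shows the three vials in a neat row on the floor, x 5–92 mm and y −24…+40 mm; my bin model agrees within about 2 mm. Finishing the grip, then lifting.

Emit:
step_arm([
  [0,0,0,0],
  [0,0,0,0],
  [0,0,0,0],
  [0,0,0,0],
  [0,0,0,0],
], squeeze=40)

```text
time: 10.05
ee_pos: [0.515, -0.1968, 0.0898]
eef_rot: [0.996, 0.089, -0.0, -0.0]
wrist_force: [0.7, 0.1, -0.3]
opening: 0.0243
gripper_force: 40.0
```

Emit:
step_arm([
  [0,0,20,0],
  [0,0,60,0],
  [0,0,105,0],
  [0,0,150,0],
  [0,0,195,0],
])

```text
time: 10.55
ee_pos: [0.5143, -0.1964, 0.2864]
eef_rot: [0.996, 0.089, -0.0, -0.0]
wrist_force: [0.7, -0.1, -2.0]
opening: 0.0241
gripper_force: 40.0
```

```bash
cat >> h.py <<'E'
def scoop_plane(s,c,r=.05,zlo=0,zhi=.4):
    """plane of scoop floor seen from above near world point c; returns slopes, pts"""
    W=cloud(s);k=(np.hypot(W[...,0]-c[0],W[...,1]-c[1])<r)&(W[...,2]>zlo)&(W[...,2]<zhi)
    q=W[k];best=None;g=np.random.default_rng(0)
    for i in range(300):
        t=q[g.choice(len(q),3,False)]
        n=np.cross(t[1]-t[0],t[2]-t[0]);L=np.linalg.norm(n)
        if L<1e-6:continue
        n/=L
        if abs(n[2])<.7:continue
        j=abs((q-t[0])@n)<.0025
        if best is None or j.sum()>best.sum():best=j
    p=q[best];A=np.c_[p[:,:2],np.ones(len(p))];co=np.linalg.lstsq(A,p[:,2],rcond=None)[0]
    return co,p
E
python3 - <<'E'
from h import *
st=state();print(st["ee_pos"],st["opening"],st["gripper_force"],st["wrist_force"])
s=snap("top");co,p=scoop_plane(s,(.44,-.21),.06,.1,.3);print(co,len(p),p.min(0),p.max(0))
a=.18;print("pitch nose-down +",np.arctan(co[0]*np.cos(a)+co[1]*np.sin(a)))
r=cv2.minAreaRect((p[:,:2]*1000).astype(np.float32));print(r)
E
```

```text
[ 0.51430659 -0.1964387   0.28636518] 0.024058750874578847 39.984426498413086 [ 0.69491894 -0.12550673 -2.03240602]
[-0.00486982 -0.00065456  0.20008573] 1872 [ 0.38612593 -0.25826682  0.19511981] [ 0.49733637 -0.1617729   0.20081468]
pitch nose-down + -0.004908282668474303
((444.1610412597656, -208.67706298828125), (105.6610336303711, 84.88849639892578), 10.327008247375488)
```

Scoop held dead level (pitch −0.005), yaw 0.18. Loosening to 8 N and carrying it towards the tray, to see how far it swings nose-down by itself.

Emit:
step_arm([
  [0,40,0,-0.01],
  [0,85,0,-0.03],
  [0,130,0,-0.04],
  [0,175,0,-0.05],
  [0,220,0,-0.07],
], squeeze=8)

```text
time: 11.1
ee_pos: [0.5143, 0.0249, 0.2844]
eef_rot: [0.999, 0.053, -0.0, -0.0]
wrist_force: [0.8, 0.5, -1.7]
opening: 0.0237
gripper_force: 8.0
```

Emit:
step_arm([
  [0,45,0,-0.01],
  [0,90,0,-0.03],
  [0,135,0,-0.04],
  [0,180,0,-0.06],
  [0,225,0,-0.07],
])

```text
time: 11.6
ee_pos: [0.5144, 0.2496, 0.2842]
eef_rot: [1.0, 0.019, -0.0, 0.0]
wrist_force: [0.5, 0.0, -2.1]
opening: 0.0237
gripper_force: 8.0
```

```bash
python3 - <<'E'
from h import *
st=state();print(st["ee_pos"],st["opening"],st["gripper_force"],st["wrist_force"],st["eef_rot"].round(3))
s=snap("top");co,p=scoop_plane(s,(.44,.245),.06,.1,.3);print(co,len(p),p.min(0),p.max(0))
a=.04;print("pitch",np.arctan(co[0]*np.cos(a)+co[1]*np.sin(a)))
print(cv2.minAreaRect((p[:,:2]*1000).astype(np.float32)))
E
```

```text
[0.51441204 0.24964134 0.28424831] 0.02374863571254363 7.991428524255753 [ 5.27471734e-01  1.81164514e-03 -2.10086360e+00] [ 1.     0.019 -0.     0.   ]
[ 0.01557361 -0.03428181  0.19650628] 614 [0.39581822 0.20344867 0.19281839] [0.49682421 0.261388   0.19890287]
pitch 0.014189289164241297
((455.38690185546875, 214.52737426757812), (112.23197174072266, 45.00032043457031), 30.61726188659668)
```

Still level at 8 N, so the pads hold torque well. I'll lower the nose into the tray and swing the scoop nose-down against the tray's front wall with a light grip.

Emit:
step_arm([
  [0,2,-45,0],
  [0,4,-90,0],
  [0,4,-135,0],
  [0,4,-165,0],
  [-8,4,-174,0],
])

```text
time: 12.15
ee_pos: [0.5049, 0.2497, 0.1063]
eef_rot: [1.0, 0.018, -0.003, 0.002]
wrist_force: [-0.8, -1.2, -2.6]
opening: 0.0242
gripper_force: 8.0
```

Emit:
step_arm([
  [-8,0,0,0],
  [-14,0,0,0],
  [-18,0,2,0],
  [-23,0,6,0],
  [-28,0,11,0],
], squeeze=4)

```text
time: 12.65
ee_pos: [0.4792, 0.2524, 0.1231]
eef_rot: [1.0, 0.019, 0.001, -0.0]
wrist_force: [0.5, -0.5, -1.7]
opening: 0.0235
gripper_force: 4.0
```

```bash
cat >> h.py <<'E'
def trayc(s):
    W=cloud(s);m=(W[...,0]>.3)&(W[...,0]<.6)&(W[...,1]>.13)&(W[...,1]<.37)&(abs(W[...,2]-.04)<.004)
    q=W[m];return q.min(0).round(3),q.max(0).round(3)
E
python3 - <<'E'
from h import *
st=state();print(st["ee_pos"],st["opening"],st["gripper_force"],st["wrist_force"])
s=snap("top");e=st["ee_pos"];co,p=scoop_plane(s,(e[0]-.06,e[1]),.06,.015,.1);print(co,len(p),p.min(0),p.max(0))
print("pitch",np.arctan(co[0]+.04*co[1]));print(trayc(s))
E
```

```text
[0.47921993 0.25240941 0.12310564] 0.023472359982587683 3.999909907579422 [ 0.4623548  -0.49058917 -1.74000994]
[ 0.08075733  0.0181463  -0.00950399] 458 [0.37533278 0.20671276 0.02282251] [0.4706754  0.26514993 0.03469632]
pitch 0.08130356196955466
(array([0.367, 0.174, 0.036]), array([0.538, 0.253, 0.044]))
```

Working: pitch 0.08 and rising, tray unmoved. Continuing the arc.

Emit:
step_arm([
  [-8,0,6,0],
  [-16,0,11,0],
  [-24,0,15,0],
  [-32,0,20,0],
  [-40,0,24,0],
])

```text
time: 13.2
ee_pos: [0.4383, 0.2523, 0.1465]
eef_rot: [1.0, 0.019, 0.0, -0.0]
wrist_force: [1.2, 0.2, -1.5]
opening: 0.0241
gripper_force: 4.0
```

Emit:
step_arm([
  [-8,0,3,0],
  [-16,0,6,0],
  [-24,0,8,0],
  [-32,0,10,0],
  [-32,0,10,0],
])

```text
time: 13.7
ee_pos: [0.4056, 0.2524, 0.1562]
eef_rot: [1.0, 0.02, -0.0, 0.0]
wrist_force: [-0.3, -0.4, -1.8]
opening: 0.0241
gripper_force: 4.0
```

```bash
python3 - <<'E'
from h import *
st=state();print(st["ee_pos"],st["opening"],st["gripper_force"],st["wrist_force"])
s=snap("top");e=st["ee_pos"];co,p=scoop_plane(s,(e[0]-.03,e[1]),.06,.015,.1);print(co,len(p),p.min(0),p.max(0))
print("pitch",np.arctan(co[0]+.04*co[1]));print(trayc(s))
E
```

```text
[0.40557274 0.25235339 0.15615474] 0.024102369722519442 3.999786749482155 [-0.33554723 -0.36356071 -1.81218517]
[ 0.5184988   0.00288632 -0.16723345] 227 [0.36866259 0.21049342 0.02293253] [0.4338997  0.29227968 0.06043165]
pitch 0.478427876740516
(array([0.362, 0.174, 0.036]), array([0.539, 0.338, 0.044]))
```

Pitch 0.478, which is steeper than the bin floor's 0.36. Clamping firmly, lifting, moving over the bin and aligning to its yaw.

Emit:
step_arm([
  [0,0,0,0],
  [4,0,20,0],
  [8,0,65,0],
  [8,0,110,0],
  [8,0,155,0],
], squeeze=45)

```text
time: 14.25
ee_pos: [0.4149, 0.2518, 0.3122]
eef_rot: [1.0, 0.019, -0.001, 0.0]
wrist_force: [1.7, 0.3, -2.8]
opening: 0.0237
gripper_force: 45.0
```

Emit:
step_arm([
  [28,-30,8,-0.03],
  [56,-60,8,-0.06],
  [84,-90,8,-0.08],
  [112,-120,8,-0.11],
  [140,-150,8,-0.13],
])

```text
time: 14.75
ee_pos: [0.5558, 0.1007, 0.3185]
eef_rot: [0.999, -0.047, -0.001, 0.0]
wrist_force: [0.1, 0.4, -1.1]
opening: 0.0236
gripper_force: 45.0
```

Emit:
step_arm([
  [27,-28,0,0],
  [54,-56,0,0],
  [75,-81,0,0],
  [75,-81,0,0],
  [75,-81,0,0],
])

```text
time: 15.25
ee_pos: [0.6298, 0.0206, 0.3176]
eef_rot: [0.999, -0.047, -0.001, -0.0]
wrist_force: [-0.5, 0.9, -1.6]
opening: 0.0239
gripper_force: 45.0
```

```bash
cat >> h.py <<'E'
o=np.array([.591,.022,0]);a0=-.093
ex=np.array([np.cos(a0),np.sin(a0),0]);ey=np.array([-np.sin(a0),np.cos(a0),0]);ez=np.array([0,0,1.])
def binf(P,th=.36):
    d=np.asarray(P)-o;x=d@ex+.020;z=d@ez-.048;y=d@ey
    return np.stack([x*np.cos(th)+z*np.sin(th)+.090,y,-x*np.sin(th)+z*np.cos(th)-.011],-1)
def binmap(s,x1=130,step=8,zmax=.075):
    B=binf(cloud(s))
    for x in range(0,x1,step):
        print('%3d:'%x,' '.join('%3d'%(round(1000*np.nanmax(q))) if len(q:=B[(abs(B[...,0]*1e3-x)<step/2)&(abs(B[...,1]*1e3-y)<4)&(B[...,2]<zmax)&(B[...,2]>-.02)][:,2]) else ' ..' for y in range(52,-53,-8)))
E
python3 - <<'E'
from h import *
st=state();e=st["ee_pos"];print(e,st["opening"],st["gripper_force"],st["wrist_force"],st["eef_rot"].round(3))
s=snap("top");co,p=scoop_plane(s,(e[0]-.03,e[1]),.06,.12,.3);print(co,len(p))
print("pitch",np.arctan(co[0]-.093*co[1]))
d=p-e
print("pts along ex min/max",(d@ex).min(),(d@ex).max(),"ey",(d@ey).min(),(d@ey).max(),cv2.minAreaRect((p[:,:2]*1000).astype(np.float32)))
B=binf(cloud(s))
for nm,S in(("top",s),("side",snap("side"))):
    B=binf(cloud(S))
    for x in(16,48,78):
        q=B[(abs(B[...,0]*1e3-x)<7)&(abs(B[...,1])<.0465)&(B[...,2]>.024)&(B[...,2]<.036)]*1000
        if len(q):print(nm,x,len(q),np.percentile(q[:,1],[0,2,10,90,98,100]).round(1))
E
```

```text
[0.62984326 0.02059599 0.3176081 ] 0.023933938468352275 44.99966561794281 [-0.45104126  0.88302476 -1.56725347] [ 0.999 -0.047 -0.001 -0.   ]
[ 0.81309505  0.36645195 -0.3235954 ] 56
pitch 0.6618136033606394
pts along ex min/max -0.0363617835959676 -0.002468572343521516 ey 0.033139810332426196 0.04167747402624426 ((614.29931640625, 60.552364349365234), (7.770999431610107, 33.836185455322266), 89.32398223876953)
top 16 78 [13.9 14.1 16.3 42.6 44.8 45.3]
top 48 46 [19.  19.2 21.2 36.4 37.2 37.2]
top 78 25 [26.1 26.3 27.2 35.  35.4 35.5]
side 16 17 [22.5 22.8 23.8 37.6 38.2 38.3]
side 48 77 [-18.8 -17.5 -12.   31.9  35.7  36.5]
side 78 82 [-20.1 -18.  -13.   29.4  32.8  34.1]
```

Emit:
step_arm([
  [0,0,-40,0],
  [0,0,-80,0],
  [0,0,-105,0],
  [0,0,-115,0],
  [0,0,-117,0],
])

```text
time: 15.85
ee_pos: [0.6291, 0.0224, 0.2013]
eef_rot: [0.999, -0.045, -0.001, -0.0]
wrist_force: [0.4, 0.1, -1.9]
opening: 0.0239
gripper_force: 45.0
```

Emit:
step_arm([
  [5,0,-2,0],
  [10,-1,-4,0],
  [15,-1,-6,0],
  [20,-2,-8,0],
  [21,-2,-10,0],
], squeeze=8)

```text
time: 16.35
ee_pos: [0.6524, 0.0189, 0.1926]
eef_rot: [0.999, -0.046, 0.001, -0.0]
wrist_force: [-0.7, -0.0, 0.3]
opening: 0.0238
gripper_force: 8.0
```

```bash
python3 - <<'E'
from h import *
st=state();e=st["ee_pos"];print(e,st["opening"],st["gripper_force"],st["wrist_force"],st["eef_rot"].round(3))
s=snap("side");t=snap("top")
print("G bin",binf(e+[0,0,.0485]))
W=cloud(s);B=binf(W)*1000
# scoop back wall visible from the side camera
for x in range(150,236,8):
    print('%3d:'%x,' '.join('%3d'%(round(np.nanmax(q))) if len(q:=B[(abs(B[...,0]-x)<4)&(abs(B[...,1]-y)<4)&(B[...,2]<150)&(B[...,2]>-20)][:,2]) else ' ..' for y in range(76,-77,-8)))
binmap(t,112)
E
```

```text
[0.65241034 0.01894277 0.19261881] 0.02384343004922847 7.99994632601738 [-0.74984259 -0.02940153  0.2883406 ] [ 0.999 -0.046  0.001 -0.   ]
G bin [0.2342398  0.00265891 0.14105398]
150:  ..  69  67  ..  ..  ..  ..  ..  ..  ..  ..  ..  ..  ..  ..  ..  ..  67  68  ..
158:  63  67  ..  ..  ..  ..  ..  ..  ..  ..  ..  ..  ..  ..  ..  ..  ..  ..  66  65
166:  66  65  ..  ..  ..  ..  ..  ..  ..  ..  ..  ..  ..  ..  ..  ..  ..  ..  63  66
174:  64  ..  ..  ..  ..  ..  ..  ..  ..  ..  ..  ..  ..  ..  ..  ..  ..  ..  ..  64
182:  63  ..  ..  ..  ..  ..  ..  ..  ..  ..  ..  ..  ..  ..  ..  ..  ..  ..  ..  63
190:  61  ..  ..  ..  ..  ..  ..  ..  ..  ..  ..  ..  ..  ..  ..  ..  ..  ..  ..  61
198:  61  ..  ..  ..  ..  ..  ..  ..  ..  ..  ..  ..  ..  ..  ..  ..  ..  ..  ..  61
206:  59  ..  ..  ..  ..  ..  ..  ..  ..  ..  ..  ..  ..  ..  ..  ..  ..  ..  ..  59
214:  58  ..  ..  ..  ..  ..  ..  ..  ..  ..  ..  ..  ..  ..  ..  ..  ..  ..  ..  58
222:  57  ..  ..  ..  47  48  47  48  53  46  45  52  47  48  48  44  ..  ..  ..  57
230:  56 -18 -12 -19  47  48 140  48 108  92  91  97  48  48  49  46 
[... 169 characters left out ...]
3  ..  ..  ..  ..  ..  ..  ..
 24:  ..  51  43  42  43  43  39  ..  ..  ..  ..  ..  ..  ..
 32:  ..  39  40  36  38  38  28  ..  ..  ..  ..  ..  ..  ..
 40:  ..  48  30  33  33  33  33  ..  ..  ..  ..  ..  ..  ..
 48:  ..  49  36  38  39  38  ..  ..  ..  ..  ..  ..  ..  ..
 56:  ..  34  36  39  36  36  ..  ..  ..  ..  ..  ..  ..  ..
 64:  ..  41  34  29  32  33  ..  ..  ..  ..  ..  ..  ..  ..
 72:  ..  74  32  29  32  30  ..  ..  ..  ..  ..  ..  ..  ..
 80:  75  75  31  33  33  33  ..  ..  ..  ..  ..  ..  ..  ..
 88:  72  74  31  34  33  ..  ..  ..  ..  ..  ..  ..  ..  ..
 96:  75  74  21  23  28  ..  ..  ..  ..  ..  ..  ..  ..  ..
104:  75  74   2   0  -3  ..  ..  ..  ..  ..  ..  ..  ..  ..
```

The landing press (about 8 N) was behind the pivot and tipped the bin back: the rims slope about 0.2 rad now. The vials are still at the front. I'll lift the scoop out and re-tip the bin by pressing its lip with the scoop's underside, directly below the grip.

Emit:
step_arm([
  [0,0,0,0],
  [0,0,30,0],
  [0,0,70,0],
  [0,0,115,0],
  [-20,2,125,0],
], squeeze=55)

```text
time: 16.95
ee_pos: [0.635, 0.021, 0.322]
eef_rot: [0.999, -0.047, 0.006, -0.001]
wrist_force: [-0.7, 1.7, -1.4]
opening: 0.0237
gripper_force: 55.0
```

Emit:
step_arm([
  [-42,3,0,0],
  [-84,7,0,0],
  [-126,10,0,0],
  [-168,14,0,0],
  [-168,14,0,0],
])

```text
time: 17.45
ee_pos: [0.456, 0.0358, 0.3164]
eef_rot: [0.999, -0.045, -0.003, 0.0]
wrist_force: [0.8, 0.2, -2.7]
opening: 0.024
gripper_force: 55.0
```

```bash
python3 - <<'E'
from h import *
st=state();e=st["ee_pos"];print(e,st["wrist_force"],st["eef_rot"].round(3))
s=snap("top");co,p=scoop_plane(s,(e[0]-.04,e[1]),.06,.12,.32);print(co,len(p),"pitch",np.arctan(co[0]-.093*co[1]))
d=p-e;print((d@ex).min(),(d@ex).max(),(d@ey).min(),(d@ey).max(),p[:,2].min()-e[2],p[:,2].max()-e[2])
W=cloud(snap("side"))
B=binf(W,0.0)*1000 # level-bin coords
k=(abs(abs(B[...,1])-77)<3)&(B[...,0]>165)&(B[...,0]<240)&(B[...,2]>60)
q=B[k];c=np.polyfit(q[:,0],q[:,2],1);print("rim slope",np.arctan(c[0]),len(q), q[:,2].max())
E
```

```text
[0.45596644 0.03579721 0.31643745] [ 0.79533831  0.17711707 -2.68800666] [ 0.999 -0.045 -0.003  0.   ]Traceback (most recent call last):
  File "<stdin>", line 3, in <module>
  File "h.py", line 30, in scoop_plane
    t=q[g.choice(len(q),3,False)]
        ~~~~~~~~^^^^^^^^^^^^^^^^
  File "numpy/random/_generator.pyx", line 864, in numpy.random._generator.Generator.choice
ValueError: a must be a positive integer unless no samples are taken
```

```bash
cat >> h.py <<'E'
def back_pitch(s,e,yaw):
    """scoop pitch (nose-down +) from its back wall / handle seen from the side camera; also the lowest back edge"""
    W=cloud(s);f=np.array([np.cos(yaw),np.sin(yaw),0]);l=np.array([-np.sin(yaw),np.cos(yaw),0])
    d=W-np.asarray(e);x=d@f;y=d@l;z=d[...,2]
    k=(x>-.09)&(x<.10)&(abs(y)<.044)&(z<-.03)&(z>-.2)
    P=np.c_[x[k],y[k],z[k]];best=None;g=np.random.default_rng(0)
    for i in range(400):
        t=P[g.choice(len(P),3,False)];n=np.cross(t[1]-t[0],t[2]-t[0]);L=np.linalg.norm(n)
        if L<1e-7:continue
        n/=L
        if abs(n[0])<.8 or abs(n[1])>.1:continue
        j=abs((P-t[0])@n)<.0025
        if best is None or j.sum()>best.sum():best=j
    p=P[best];c=np.linalg.lstsq(np.c_[p[:,1:],np.ones(len(p))],p[:,0],rcond=None)[0]
    return dict(pitch=-np.arctan(c[1]),yaw=c[0],n=len(p),lo=p.min(0).round(3),hi=p.max(0).round(3))
def bintilt(s):
    B=binf(cloud(s),0.0)*1000
    k=(abs(abs(B[...,1])-77)<2.5)&(B[...,0]>165)&(B[...,0]<222)&(B[...,2]>60)&(B[...,2]<150)
    X=[];Z=[]
    for x in range(160,225,4):
        q=B[k&(abs(B[...,0]-x)<2)][:,2]
        if len(q):X.append(x);Z.append(q.max())
    return np.arctan(np.polyfit(X,Z,1)[0]),len(X)
E
python3 - <<'E'
from h import *
st=state();e=st["ee_pos"];print(e,st["wrist_force"])
s=snap("side");print(back_pitch(s,e,-.093));print(bintilt(s))
E
```

```text
[0.46014623 0.03542448 0.31711725] [ 0.04734102 -0.59406868 -1.59187406]
{'pitch': np.float64(0.34613386874226354), 'yaw': np.float64(0.009939030427877804), 'n': 881, 'lo': array([ 0.021, -0.044, -0.09 ]), 'hi': array([ 0.044,  0.041, -0.031])}
(np.float64(0.1997432560603759), 15)
```

Pitch 0.346 and bin 0.20, measured from the back wall and rims. Pressing the lip with the scoop underside now.

Emit:
step_arm([
  [-10,0,-40,0],
  [-10,0,-80,0],
  [-10,0,-97,0],
  [-11,0,-104,0],
  [-12,0,-110,0],
])

```text
time: 18.05
ee_pos: [0.4508, 0.0353, 0.2068]
eef_rot: [0.999, -0.046, -0.001, -0.0]
wrist_force: [-2.4, -0.4, 2.8]
opening: 0.0239
gripper_force: 55.0
```

Emit:
step_arm([
  [-1,0,-5,0],
  [-2,0,-9,0],
  [-3,0,-13,0],
  [-3,0,-13,0],
])

```text
time: 18.45
ee_pos: [0.4484, 0.0356, 0.1949]
eef_rot: [0.999, -0.046, 0.001, -0.0]
wrist_force: [-3.3, 0.6, 5.2]
opening: 0.024
gripper_force: 55.0
```

```bash
python3 - <<'E'
from h import *
st=state();e=st["ee_pos"];print(e,st["wrist_force"])
s=snap("side");print(back_pitch(s,e,-.093));print(bintilt(s))
E
```

```text
[0.44844883 0.03555103 0.19489568] [-3.29815863  0.58423988  5.16294856]
{'pitch': np.float64(0.29552926288034437), 'yaw': np.float64(-0.0030839673396269034), 'n': 687, 'lo': array([ 0.021, -0.043, -0.159]), 'hi': array([ 0.063,  0.04 , -0.03 ])}
(np.float64(-0.56548323261102), 15)
```

Emit:
step_arm([
  [-1,0,-3,0],
  [-1,0,-6,0],
  [-1,0,-8,0],
  [-1,0,-8,0],
])

```text
time: 18.9
ee_pos: [0.4523, 0.0358, 0.1929]
eef_rot: [0.999, -0.046, 0.007, -0.001]
wrist_force: [-7.3, -1.1, 35.1]
opening: 0.0238
gripper_force: 55.0
```

```bash
python3 - <<'E'
from h import *
st=state();e=st["ee_pos"];print(e,st["wrist_force"])
s=snap("side");print(back_pitch(s,e,-.093))
B=binf(cloud(s))*1000
for x in range(170,235,8):
    print('%3d:'%x,' '.join('%3d'%(round(np.nanmax(q))) if len(q:=B[(abs(B[...,0]-x)<4)&(abs(B[...,1]-y)<3)&(B[...,2]<150)&(B[...,2]>-20)][:,2]) else ' ..' for y in (77,-77)))
E
```

```text
[0.45234881 0.0357619  0.19291603] [-7.31288947 -1.05145553 35.14881263]
{'pitch': np.float64(0.2900838011032541), 'yaw': np.float64(0.003862003377578365), 'n': 722, 'lo': array([ 0.015, -0.044, -0.159]), 'hi': array([ 0.057,  0.04 , -0.03 ])}
170:  75  76
178:  77  76
186:  75  76
194:  75  75
202:  76  76
210:  76  75
218:  76  76
226:  76  77
234:  77  76
```

Bin is fully tipped again (rims parallel to the 0.36 frame, 35 N at the stop). The scoop pitch is now just under the floor slope, so I'll swing it further nose-down at the tray wall once more.

Emit:
step_arm([
  [4,0,30,0],
  [6,0,75,0],
  [6,10,120,0],
  [6,45,135,0.03],
  [6,90,135,0.06],
])

```text
time: 19.45
ee_pos: [0.4577, 0.1246, 0.3248]
eef_rot: [1.0, -0.019, 0.007, -0.001]
wrist_force: [1.3, -0.1, -2.9]
opening: 0.0236
gripper_force: 55.0
```

Emit:
step_arm([
  [0,45,0,0.03],
  [0,90,0,0.06],
  [0,127,0,0.07],
  [0,127,-40,0.07],
  [0,127,-85,0.07],
])

```text
time: 19.95
ee_pos: [0.456, 0.2557, 0.2366]
eef_rot: [1.0, 0.02, 0.005, -0.003]
wrist_force: [1.5, 0.3, -2.5]
opening: 0.0237
gripper_force: 55.0
```

Emit:
step_arm([
  [0,0,-40,0],
  [0,0,-70,0],
  [0,0,-85,0],
  [0,0,-88,0],
])

```text
time: 20.35
ee_pos: [0.4533, 0.2519, 0.146]
eef_rot: [1.0, 0.019, -0.0, 0.0]
wrist_force: [0.8, -0.8, -2.1]
opening: 0.0235
gripper_force: 55.0
```

Emit:
step_arm([
  [-9,0,2,0],
  [-18,0,4,0],
  [-27,0,7,0],
  [-36,0,9,0],
  [-44,0,11,0],
], squeeze=5)

```text
time: 20.85
ee_pos: [0.4087, 0.2527, 0.1601]
eef_rot: [1.0, 0.019, 0.001, -0.001]
wrist_force: [1.2, 0.9, -3.3]
opening: 0.0245
gripper_force: 5.0
```

```bash
python3 - <<'E'
from h import *
st=state();e=st["ee_pos"];print(e,st["wrist_force"],st["eef_rot"].round(3))
s=snap("side");print(back_pitch(s,e,.04))
s=snap("top");co,p=scoop_plane(s,(e[0]-.03,e[1]),.06,.012,.1);print(co,len(p),p.min(0),p.max(0),"pitch",np.arctan(co[0]+.04*co[1]));print(trayc(s))
binmap(s,120)
E
```

```text
[0.40872826 0.25267763 0.1600538 ] [ 1.21249827  0.92436401 -3.30669316] [ 1.     0.019  0.001 -0.001]
{'pitch': np.float64(0.36585609432771193), 'yaw': np.float64(-0.0042063961120431025), 'n': 635, 'lo': array([ 0.031, -0.044, -0.157]), 'hi': array([ 0.082,  0.042, -0.03 ])}
[ 0.50222246  0.01000673 -0.15823191] 252 [0.36865247 0.20965472 0.02727526] [0.43793802 0.29134414 0.06533407] pitch 0.46574359290505174
(array([0.362, 0.174, 0.036]), array([0.538, 0.338, 0.044]))
  0:  74  75  74  75  74  75  75  75  75  75  75  74  75  74
  8:  75  73  28  28  30  28  29  30  23   6   7   7  74  74
 16:  75  75  30  31  30  31  30  30  26   2   3   3  75  75
 24:  74  72  31  31  28  29  30  29  26   3   2   5  75  75
 32:  75  73  23  24  24  22  22  26  23   6   2   2  75  74
 40:  75  74  29  31  28  30  30  28  30  24   5   3  75  75
 48:  74  73  28  30  30  33  30  31  30  26   1   3  75  74
 56:  74  74  28  27  28  28  27  26  27  24   5   2  75  74
 64:  75  75  26  28  27  27  25  27  25  24   1   4  75  75
 72:  74  72  29  29  32  31  30  30  31  28   1   2  73  75
 80:  72  72  29  30  30  30  31  31  30  27   3   2  74  74
 88:  74  74  28  23  29  25  27  28  27  22   4   3  74  75
 96:  75  75   3   5   2   1   4   2   2   2   2   4  73  75
104:  75  74   2   1   4   2   2   3   1   3   1   3  74  74
112:  75   3   4   4   5   2   3   2   3   2   2   3   3  75
```

Floor pitch is 0.466, the vials are still in a neat row, and the tray hasn't moved. Back to the bin, landing lightly this time with the nose at bin x≈103 mm.

Emit:
step_arm([
  [0,0,0,0],
  [4,0,20,0],
  [8,0,65,0],
  [8,0,110,0],
  [8,0,157,0],
], squeeze=45)

```text
time: 21.45
ee_pos: [0.4167, 0.2516, 0.317]
eef_rot: [1.0, 0.018, -0.001, 0.0]
wrist_force: [0.4, 0.9, -1.4]
opening: 0.024
gripper_force: 45.0
```

Emit:
step_arm([
  [26,-29,2,-0.03],
  [52,-58,4,-0.06],
  [78,-88,4,-0.09],
  [104,-118,4,-0.11],
  [130,-147,4,-0.13],
])

```text
time: 21.95
ee_pos: [0.5477, 0.1035, 0.3194]
eef_rot: [0.999, -0.047, -0.001, 0.0]
wrist_force: [0.3, 0.5, -0.5]
opening: 0.0237
gripper_force: 45.0
```

Emit:
step_arm([
  [27,-30,0,0],
  [54,-60,0,0],
  [73,-84,0,0],
  [73,-84,0,0],
  [73,-84,0,0],
])

```text
time: 22.45
ee_pos: [0.6198, 0.0206, 0.3187]
eef_rot: [0.999, -0.047, -0.001, -0.0]
wrist_force: [0.3, 1.0, -2.3]
opening: 0.0242
gripper_force: 45.0
```

```bash
python3 - <<'E'
from h import *
st=state();e=st["ee_pos"];print(e,st["wrist_force"],st["eef_rot"].round(3))
s=snap("side");print(back_pitch(s,e,-.093))
W=cloud(s);d=W-e
k=(abs(d@ey)<.06)&(d@ex>-.02)&(d@ex<.1)&(d[...,2]<-.04)&(d[...,2]>-.1)
q=d[k];print("back wall lateral extent about G:",(q@ey).min(),(q@ey).max())
E
```

```text
[0.61978489 0.02064862 0.31865422] [ 0.2663391   0.95420626 -2.27317736] [ 0.999 -0.047 -0.001 -0.   ]
{'pitch': np.float64(0.24189939309308855), 'yaw': np.float64(0.0021216971650877513), 'n': 1470, 'lo': array([ 0.032, -0.044, -0.2  ]), 'hi': array([ 0.079,  0.044, -0.03 ])}
back wall lateral extent about G: -0.04416468543948649 0.04103372459163897
```

Emit:
step_arm([
  [0,3,-45,0],
  [0,3,-85,0],
  [0,3,-108,0],
  [0,3,-117,0],
  [0,3,-117,0],
])

```text
time: 23.0
ee_pos: [0.619, 0.0255, 0.2022]
eef_rot: [0.999, -0.045, -0.001, -0.0]
wrist_force: [0.3, -0.2, -1.5]
opening: 0.0235
gripper_force: 45.0
```

Emit:
step_arm([
  [0,0,-1,0],
  [0,0,-3,0],
  [0,0,-4,0],
], squeeze=5)

```text
time: 23.3
ee_pos: [0.6207, 0.0244, 0.2002]
eef_rot: [0.999, -0.046, 0.001, -0.0]
wrist_force: [0.4, 0.1, -2.1]
opening: 0.0237
gripper_force: 5.0
```

```bash
python3 - <<'E'
from h import *
st=state();e=st["ee_pos"];print(e,st["wrist_force"])
s=snap("side");B=binf(cloud(s))*1000
for x in range(150,235,8):
    print('%3d:'%x,' '.join('%3d'%(round(np.nanmax(q))) if len(q:=B[(abs(B[...,0]-x)<4)&(abs(B[...,1]-y)<3)&(B[...,2]<150)&(B[...,2]>-20)][:,2]) else ' ..' for y in (77,42,35,28,20,-20,-28,-35,-42,-77)))
k=(B[...,0]>170)&(B[...,0]<228)&(abs(B[...,1])<50)&(B[...,2]>15)&(B[...,2]<70)
q=B[k];print(np.percentile(q[:,1],[0,1,99,100]).round(1),q[:,2].min(),q[:,2].max())
E
```

```text
[0.62072975 0.02436222 0.20019869] [ 0.42249458  0.14858619 -2.05282881]
150:  ..  ..  ..  ..  ..  ..  ..  ..  ..  ..
158:  72  ..  ..  ..  ..  ..  ..  ..  ..  71
166:  71  ..  ..  ..  ..  ..  ..  ..  ..  72
174:  71  ..  ..  ..  ..  ..  ..  ..  ..  71
182:  70  ..  ..  ..  ..  ..  ..  ..  ..  71
190:  70  ..  ..  ..  ..  ..  ..  ..  ..  70
198:  69  ..  ..  ..  ..  ..  ..  ..  ..  69
206:  68  64  66  65 146  65  65  65  58  69
214:  68  63  67  64 150  65  64  64  ..  68
222:  68  ..  ..  ..  ..  ..  ..  ..  ..  68
230:  67  20  31  30  19  13   9   0   8  68
[-39.3 -37.5  45.1  46.3] 48.734622463359635 69.96406570139926
```

The bin reads about 0.30 rad, still above 0.27, and the nose is just above its floor. Lowering lightly, then sliding down the floor under the vials with a 5 N grip.

Emit:
step_arm([
  [0,0,-3,0],
  [-3,0,-6,0],
  [-10,1,-9,0],
  [-18,2,-12,0],
  [-26,3,-15,0],
])

```text
time: 23.85
ee_pos: [0.5931, 0.0274, 0.1838]
eef_rot: [0.999, -0.046, -0.0, -0.0]
wrist_force: [0.1, -0.1, -0.5]
opening: 0.0237
gripper_force: 5.0
```

```bash
python3 - <<'E'
from h import *
st=state();e=st["ee_pos"];print(e,st["wrist_force"])
s=snap("side");B=binf(cloud(s))*1000
for x in range(130,235,8):
    print('%3d:'%x,' '.join('%3d'%(round(np.nanmax(q))) if len(q:=B[(abs(B[...,0]-x)<4)&(abs(B[...,1]-y)<3)&(B[...,2]<150)&(B[...,2]>-20)][:,2]) else ' ..' for y in (77,42,35,28,20,-20,-28,-35,-42,-77)))
binmap(snap("top"),112)
E
```

```text
[0.59307932 0.02739332 0.18379042] [ 0.12833008 -0.10464539 -0.52210626]
130:  ..  ..  ..  ..  ..  ..  ..  ..  ..  ..
138:  ..  ..  ..  ..  ..  ..  ..  ..  ..  ..
146:  ..  ..  ..  ..  ..  ..  ..  ..  ..  ..
154:  ..  ..  ..  ..  ..  ..  ..  ..  ..  72
162:  71  ..  ..  ..  ..  ..  ..  ..  ..  72
170:  71  59  58  60  59  58  59  60  ..  70
178:  70  61  60 149 148 150  60  59  ..  71
186:  69  ..  .. 150 149 150  ..  ..  ..  71
194:  70  ..  ..  ..  ..  ..  ..  ..  ..  70
202:  70  ..  ..  ..  ..  ..  ..  ..  ..  69
210:  67  ..  ..  ..  ..  ..  ..  ..  ..  69
218:  69  ..  ..  ..  ..  ..  ..  ..  ..  68
226:  67  ..  ..  ..  ..  ..  ..  ..  ..  68
234:  67  63  66  52  66  66  53  66  66  68
  0:  ..  57  74  44  75  73  ..  ..  ..  ..  ..  ..  ..  ..
  8:  ..  75  68  67  65  ..  ..  ..  ..  ..  ..  ..  ..  ..
 16:  ..  44  36  36  36  ..  ..  ..  ..  ..  ..  ..  ..  ..
 24:  74  34  33  36  35  ..  ..  ..  ..  ..  ..  ..  ..  ..
 32:  74  72  31  29  ..  ..  ..  ..  ..  ..  ..  ..  ..  ..
 40:  ..  47  33  30  ..  ..  ..  ..  ..  ..  ..  ..  ..  ..
 48:  75  28  34  32  ..  ..  ..  ..  ..  ..  ..  ..  ..  ..
 56:  75  75  30  31  ..  ..  ..  ..  ..  ..  ..  ..  ..  ..
 64:  75  73  27  24  ..  ..  ..  ..  ..  ..  ..  ..  ..  ..
 72:  75  73  33  ..  ..  ..  ..  ..  ..  ..  ..  ..  ..  ..
 80:  75  73  34  ..  ..  ..  ..  ..  ..  ..  ..  ..  ..  ..
 88:  74  75   6  ..  ..  ..  ..  ..  ..  ..  ..  ..  ..  ..
 96:  74  74  ..  ..  ..  ..  ..  ..  ..  ..  ..  ..  ..  ..
104:  75  73  ..  ..  ..  ..  ..  ..  ..  ..  ..  ..  ..  ..
```

The nose is at about 70 mm and going under the third vial, contact about 1.5 N. Continuing to the corner.

Emit:
step_arm([
  [-8,1,-3,0],
  [-16,1,-6,0],
  [-24,2,-8,0],
  [-31,3,-10,0],
  [-38,4,-12,0],
])

```text
time: 24.45
ee_pos: [0.5553, 0.0313, 0.1717]
eef_rot: [0.999, -0.046, -0.0, 0.0]
wrist_force: [0.1, -0.1, -3.2]
opening: 0.0242
gripper_force: 5.0
```

```bash
cat >> h.py <<'E'
def rep():
    st=state();e=st["ee_pos"];print(e.round(4),st["wrist_force"].round(1))
    s=snap("side");B=binf(cloud(s))*1000
    for x in range(90,235,8):
        print('%3d:'%x,' '.join('%3d'%(round(np.nanmax(q))) if len(q:=B[(abs(B[...,0]-x)<4)&(abs(B[...,1]-y)<3)&(B[...,2]<150)&(B[...,2]>-20)][:,2]) else ' ..' for y in (77,42,35,28,20,-20,-28,-35,-42,-77)))
    print('side map');binmap(s,112,8,.1);print('top map');binmap(snap("top"),112,8,.1)
E
python3 -c "
from h import *
rep()"
```

```text
[0.5553 0.0313 0.1717] [ 0.1 -0.1 -3.2]
 90:  ..  ..  ..  ..  ..  ..  ..  ..  ..  ..
 98:  ..  ..  ..  ..  ..  ..  ..  ..  ..  ..
106:  ..  ..  ..  ..  ..  ..  ..  ..  ..  ..
114:  ..  ..  ..  ..  ..  ..  ..  ..  ..  ..
122:  ..  ..  ..  ..  ..  ..  ..  ..  ..  ..
130:  ..  62  62  61  62  61  62  62  ..  ..
138:  ..  62  63 148 150  60  62  60  ..  ..
146:  ..  ..  .. 150 150 148  ..  ..  ..  ..
154:  ..  ..  ..  ..  ..  ..  ..  ..  ..  72
162:  71  ..  ..  ..  ..  ..  ..  ..  ..  72
170:  71  ..  ..  ..  ..  ..  ..  ..  ..  71
178:  70  ..  ..  ..  ..  ..  ..  ..  ..  70
186:  70  ..  ..  ..  ..  ..  ..  ..  ..  71
194:  70  ..  ..  ..  ..  ..  ..  ..  ..  70
202:  68  ..  ..  ..  ..  ..  ..  ..  ..  69
210:  68  ..  ..  ..  ..  ..  ..  ..  ..  69
218:  68  ..  ..  ..  ..  ..  ..  ..  ..  70
226:  67  ..  ..  ..  ..  ..  ..  ..  ..  68
234:  67  57  66  63  65  66  65  66  66  67
side map
  0:  80  69  73  79  80  81  70  ..  ..  ..  70  79  80  58
  8:  81  81  82  81  81  81  80  ..  ..  ..  80  81  81  81
 16:  81  81  35  78  34  33  82  ..  ..  ..  ..  ..  79  81
 24:  80  81 
[... 819 characters left out ...]
.  ..  ..  ..  ..  ..  ..  ..
 24:  81  83  32  ..  ..  ..  ..  ..  ..  ..  ..  ..  ..  ..
 32:  80  78  24  ..  ..  ..  ..  ..  ..  ..  ..  ..  ..  ..
 40:  83  78  ..  ..  ..  ..  ..  ..  ..  ..  ..  ..  ..  ..
 48:  82  82  ..  ..  ..  ..  ..  ..  ..  ..  ..  ..  ..  ..
 56:  79  78  ..  ..  ..  ..  ..  ..  ..  ..  ..  ..  ..  ..
 64:  80  75  ..  ..  ..  ..  ..  ..  ..  ..  ..  ..  ..  ..
 72:  78  81  ..  ..  ..  ..  ..  ..  ..  ..  ..  ..  ..  ..
 80:  79  76  ..  ..  ..  ..  ..  ..  ..  ..  ..  ..  ..  ..
 88:  77  ..  ..  ..  ..  ..  ..  ..  ..  ..  ..  ..  ..  ..
 96:  75  ..  ..  ..  ..  ..  ..  ..  ..  ..  ..  ..  ..  ..
104:  ..  ..  ..  ..  ..  ..  ..  ..  ..  ..  ..  ..  ..  ..
```

Vials two and three are on the scoop, with the nose about 29 mm from the corner. Last stretch, watching the forward force.

Emit:
step_arm([
  [-6,0,-3,0],
  [-11,1,-5,0],
  [-16,1,-7,0],
  [-20,2,-8,0],
  [-20,2,-8,0],
])

```text
time: 25.05
ee_pos: [0.5376, 0.0329, 0.1652]
eef_rot: [0.999, -0.046, 0.002, 0.0]
wrist_force: [2.1, -0.3, 3.0]
opening: 0.0242
gripper_force: 5.0
```

```bash
python3 -c "
from h import *
rep()"
```

```text
[0.5376 0.0329 0.1652] [ 2.1 -0.3  3. ]
 90:  ..  ..  ..  ..  ..  ..  ..  ..  ..  ..
 98:  ..  ..  ..  ..  ..  ..  ..  ..  ..  ..
106:  ..  ..  ..  ..  ..  57  ..  ..  ..  ..
114:  ..  62  62  64 142  63  62  63  ..  ..
122:  ..  31  36 150 149 150  64  43  ..  ..
130:  ..  ..  ..  ..  ..  ..  ..  ..  ..  ..
138:  ..  ..  ..  ..  ..  ..  ..  ..  ..  ..
146:  ..  ..  ..  ..  ..  ..  ..  ..  ..  ..
154:  70  ..  ..  ..  ..  ..  ..  ..  ..  71
162:  72  ..  ..  ..  ..  ..  ..  ..  ..  72
170:  71  ..  ..  ..  ..  ..  ..  ..  ..  71
178:  72  ..  ..  ..  ..  ..  ..  ..  ..  72
186:  71  ..  ..  ..  ..  ..  ..  ..  ..  70
194:  69  ..  ..  ..  ..  ..  ..  ..  ..  70
202:  70  ..  ..  ..  ..  ..  ..  ..  ..  70
210:  69  ..  ..  ..  ..  ..  ..  ..  ..  69
218:  70  ..  ..  ..  ..  ..  ..  ..  ..  69
226:  68  ..  ..  ..  ..  ..  ..  ..  ..  68
234:  68  67  58  67  66  67  67  66  66  67
side map
  0:  50  74  68  78  79  80  74  ..  ..  ..  79  79  79  80
  8:  80  81  81  82  80  81  81  ..  ..  78  81  81  81  80
 16:  80  79  37  35  37  ..  ..  ..  ..  ..  ..  ..  79  81
 24:  79  79 
[... 819 characters left out ...]
.  ..  ..  ..  ..  ..  ..  ..
 24:  83  80  ..  ..  ..  ..  ..  ..  ..  ..  ..  ..  ..  ..
 32:  78  78  ..  ..  ..  ..  ..  ..  ..  ..  ..  ..  ..  ..
 40:  84  79  ..  ..  ..  ..  ..  ..  ..  ..  ..  ..  ..  ..
 48:  79  81  ..  ..  ..  ..  ..  ..  ..  ..  ..  ..  ..  ..
 56:  79  ..  ..  ..  ..  ..  ..  ..  ..  ..  ..  ..  ..  ..
 64:  80  ..  ..  ..  ..  ..  ..  ..  ..  ..  ..  ..  ..  ..
 72:  76  ..  ..  ..  ..  ..  ..  ..  ..  ..  ..  ..  ..  ..
 80:  ..  ..  ..  ..  ..  ..  ..  ..  ..  ..  ..  ..  ..  ..
 88:  ..  ..  ..  ..  ..  ..  ..  ..  ..  ..  ..  ..  ..  ..
 96:  ..  ..  ..  ..  ..  ..  ..  ..  ..  ..  ..  ..  ..  ..
104:  ..  ..  ..  ..  ..  ..  ..  ..  ..  ..  ..  ..  ..  ..
```

All three vials are on the scoop, the nose is on the corner fillet, and the front wall holds the vials. Next I rotate nose-up in the light grip: back and slightly down, first to flush with the floor, then about the rear edge.

Emit:
step_arm([
  [6,0,-3,0],
  [12,-1,-6,0],
  [18,-1,-9,0],
  [24,-2,-11,0],
])

```text
time: 25.55
ee_pos: [0.5589, 0.0311, 0.153]
eef_rot: [0.999, -0.046, -0.002, 0.0]
wrist_force: [-2.2, -0.8, 7.3]
opening: 0.0238
gripper_force: 5.0
```

```bash
cat >> h.py <<'E'
def rep2():
    st=state();e=st["ee_pos"];print(e.round(4),st["wrist_force"].round(1))
    s=snap("side");B=binf(cloud(s))*1000
    q=B[(abs(abs(B[...,1])-77)<3)&(B[...,0]>160)&(B[...,0]<222)&(B[...,2]>40)&(B[...,2]<95)]
    X=[];Z=[]
    for x in range(162,222,6):
        z=q[abs(q[:,0]-x)<3][:,2]
        if len(z)>3:X.append(x);Z.append(np.percentile(z,90))
    print("bin tilt",.36+np.arctan(np.polyfit(X,Z,1)[0]).round(3))
    # back wall of scoop: points in lateral bands off the handle, world coords rel. to G
    W=cloud(s);d=W-e;x=d@ex*1e3;y=d@ey*1e3;z=d[...,2]*1e3
    k=(x>-40)&(x<75)&(((y>18)&(y<38))|((y<-20)&(y>-40)))&(z<-10)&(z>-110)
    P=np.c_[x[k],z[k]];zs=np.arange(-110,-10,6);L=[]
    for a in zs:
        v=P[(P[:,1]>=a)&(P[:,1]<a+6)]
        if len(v)>4:L.append((a+3,np.median(v[:,0]),len(v)))
    print("back wall z:x rel",[(int(a),int(round(b)),n) for a,b,n in L]);return s
E
python3 -c "
from h import *
s=rep2();binmap(s,112,8,.1)"
```

```text
[0.5589 0.0311 0.153 ] [-2.2 -0.8  7.3]
bin tilt 0.346
back wall z:x rel [(-83, -36, 17), (-77, -34, 13), (-65, 27, 29), (-59, 26, 55), (-53, 23, 50), (-47, 22, 58), (-41, 19, 50), (-35, 20, 8)]
  0:  77  76  77  77  77  77  74  ..  ..  ..  75  77  78  77
  8:  77  78  74  78  76  76  75  ..  ..  ..  76  75  77  78
 16:  78  76  33  34  34  35  ..  ..  ..  ..  ..  ..  73  78
 24:  77  ..  37  34  33  34  ..  ..  ..  ..  ..  ..  76  77
 32:  78  77  31  29  30  29  ..  ..  ..  ..  ..  ..  75  77
 40:  77  75  21  30  31  ..  ..  ..  ..  ..  ..  ..  77  77
 48:  77  78  32  33  33  32  ..  ..  ..  29  ..  ..  75  78
 56:  75  ..  32  32  32  32  ..  ..  ..  26  ..  ..  73  76
 64:  74  76  28  30  ..  ..  ..  ..  ..  ..  ..  ..  75  76
 72:  75  77  ..  ..  32  ..  ..  ..  ..  ..  ..  ..  76  75
 80:  77  76  ..  ..  ..  ..  ..  ..  ..  ..  ..  ..  74  75
 88:  74  76  ..  ..  ..  ..  ..  ..  ..  ..  ..  ..  75  75
 96:  76  75  ..  ..  ..  ..  ..  ..  ..  ..  ..  ..  74  76
104:  76  75  ..  ..  ..  ..  ..  ..  ..  ..  ..  ..  74  76
```

The bin is back at 0.346 rad and the scoop is flush. Now rotating about the rear edge, pulling back in an arc.

Emit:
step_arm([
  [7,-1,1,0],
  [14,-1,2,0],
  [20,-2,3,0],
  [26,-2,4,0],
])

```text
time: 26.0
ee_pos: [0.5855, 0.0289, 0.1559]
eef_rot: [0.999, -0.046, -0.001, 0.0]
wrist_force: [-1.8, -1.0, -0.4]
opening: 0.0239
gripper_force: 5.0
```

```bash
python3 -c "
from h import *
s=rep2();binmap(s,112,8,.1)"
```

```text
[0.5855 0.0289 0.1559] [-1.8 -1.  -0.4]
bin tilt 0.344
back wall z:x rel [(-71, -36, 12), (-65, 4, 25), (-59, 6, 44), (-53, 5, 49), (-47, 3, 53), (-41, 2, 44), (-35, 4, 6)]
  0:  78  77  78  78  77  63  57  ..  ..  ..  57  59  70  77
  8:  77  77  77  78  76  66  56  ..  ..  ..  52  58  63  79
 16:  78  76  48  47  48  48  48  ..  ..  ..  19  18  76  78
 24:  52  77  48  50  49  48  48  ..  ..  ..  19  20  74  77
 32:  77  76  42  43  46  44  43  ..  ..  ..  19  20  76  77
 40:  77  76  42  42  43  ..  ..  ..  ..  ..  18  18  76  77
 48:  76  76  43  43  44  44  ..  ..  ..  ..  ..  18  62  76
 56:  77  77  40  45  43  43  ..  ..  ..  37  ..  23  76  75
 64:  75  75  38  39  36  35  ..  ..  ..  ..  ..  ..  72  77
 72:  75  76  35  37  37  37  ..  ..  ..  36  ..  25  76  76
 80:  76  75  38  38  39  37  ..  ..  33  38  ..  30  74  77
 88:  76  74  33  37  35  36  ..  ..  36  36  ..  ..  75  75
 96:  75  75  ..  ..  ..  ..  ..  ..  ..  ..  ..  ..  74  76
104:  75  74  ..  ..  ..  ..  ..  ..  ..  ..  ..  ..  73  75
```

It's working: the nose is about 18 mm off the floor and the vials ride on the scoop. Continuing to nose-up.

Emit:
step_arm([
  [8,-1,-1,0],
  [16,-1,-2,0],
  [24,-2,-3,0],
  [32,-3,-4,0],
  [40,-4,-5,0],
])

```text
time: 26.55
ee_pos: [0.6267, 0.0254, 0.1517]
eef_rot: [0.999, -0.046, 0.0, -0.0]
wrist_force: [-1.3, -1.0, 2.1]
opening: 0.0238
gripper_force: 5.0
```

```bash
python3 -c "
from h import *
s=rep2();binmap(s,128,8,.1)"
```

```text
[0.6267 0.0254 0.1517] [-1.3 -1.   2.1]
bin tilt 0.348
back wall z:x rel [(-107, 52, 22), (-101, 50, 47), (-95, 46, 35), (-53, -28, 13), (-47, -28, 46), (-41, -27, 41), (-35, -24, 89), (-29, 72, 60), (-23, 70, 64), (-17, 68, 64), (-11, 66, 41)]
  0:  76  76  76  77  77  77  ..  ..  ..  ..  ..  ..  20  19
  8:  78  78  79  78  78  73  ..  ..  ..  ..  ..  ..  27  24
 16:  76  75  72  73  73  73  ..  ..  ..  ..  ..  ..  ..  19
 24:  76  77  73  74  72  63  ..  ..  ..  ..  ..  ..  28  34
 32:  77  77  68  70  69  ..  ..  ..  ..  ..  ..  ..  16  41
 40:  75  76  49  ..  ..  ..  ..  ..  ..  ..  41  33  46  48
 48:  76  77  62  64  64  ..  ..  ..  ..  ..  38  37  53  77
 56:  77  75  63  64  64  46  ..  ..  ..  ..  33  38  64  76
 64:  77  77  57  58  59  47  ..  ..  ..  ..  30  37  75  77
 72:  76  75  50  22  51  22  ..  ..  ..  23  26  38  76  76
 80:  76  73  51  52  52  52  ..  ..  ..  48  22  38  76  76
 88:  74  76  47  50  50  50  ..  ..  ..  45  ..  37  75  76
 96:  74  75  39  38  45  34  ..  ..  ..  41  ..  39  65  76
104:  76  75  ..  ..  ..  ..  ..  ..  ..  ..  ..  39  74  74
112:  75  72  ..  ..  ..  ..  ..  ..  ..  ..  ..  40  75  76
120:  75  41  ..  ..  ..  ..  ..  ..  ..  ..  ..  40  ..  75
```

```bash
python3 - <<'E'
from h import *
st=state();print(st["ee_pos"],st["wrist_force"])
s=snap("side","side5",(225,150,325,225),7);B=binf(cloud(s))*1000
for x in range(0,130,4):
    print('%3d:'%x,' '.join('%3d'%(round(np.median(q))) if len(q:=B[(abs(B[...,0]-x)<2)&(B[...,1]>y)&(B[...,1]<y+10)&(B[...,2]<100)&(B[...,2]>-20)][:,2]) else ' ..' for y in (30,20,10,-25,-32,-42)))
E
```

```text
[0.62797711 0.02509943 0.15136897] [-0.21734928 -0.19449916  2.41061925]
  0:  73  70  73  ..  ..  ..
  4:  74  75  73  ..  ..  ..
  8:  75  75  ..  ..  ..  ..
 12:  72  75  72  ..  ..  ..
 16:  70  72  71  ..  ..  ..
 20:  69  73  73  ..  ..  ..
 24:  66  71  70  ..  ..  ..
 28:  66  67  64  ..  ..  ..
 32:  59  64  60  ..  ..  ..
 36:  41  62  61  ..  ..  ..
 40:  39  ..  ..  ..  ..  ..
 44:  37  ..  ..  ..  36  ..
 48:  35  64  ..  ..  35  32
 52:  59  64  62  ..  35  36
 56:  37  61  43  ..  33  31
 60:  53  55  58  ..  30  30
 64:  50  52  51  ..  28  33
 68:  26  53  50  ..  26  28
 72:  23  ..  22  23  24  24
 76:  25  22  20  22  21  30
 80:  40  50  50  22  21  21
 84:  45  41  49  45  44  30
 88:  41  42  42  37  43  38
 92:  36  40  40  39  ..  34
 96:  ..  41  42  ..  ..  38
100:  ..  ..  ..  ..  ..  37
104:  ..  ..  ..  ..  ..  39
108:  ..  ..  ..  ..  ..  38
112:  ..  ..  ..  ..  ..  39
116:  ..  ..  ..  ..  ..  39
120:  ..  ..  ..  ..  ..  39
124:  ..  ..  ..  ..  ..  39
128:  27  ..  ..  ..  ..  ..
```

View pics/side5.png

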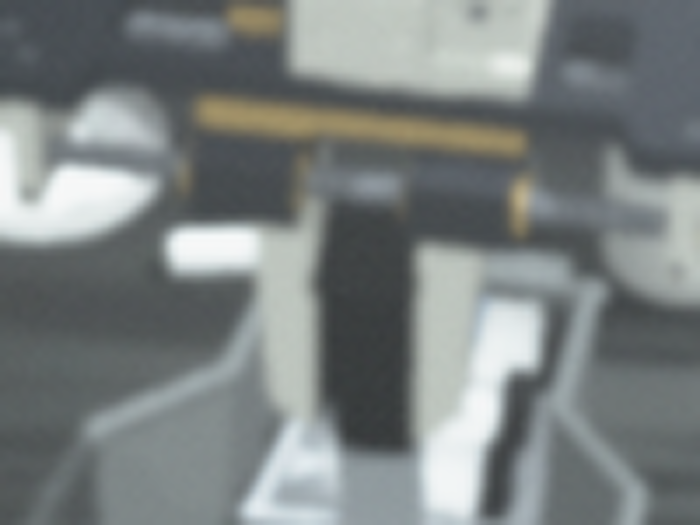

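The scoop is nose-up by about 0.09, with vials 2 and 3 inside (side crop: white bodies at (450,470), caps at (500,450)). Vial 1 at (510,330) sits between the nose edge and the front wall. Clamping hard and pushing the nose forward under it.

Emit:
step_arm([
  [0,0,0,0],
  [-4,0,-1,0],
  [-9,1,-2,0],
  [-14,1,-4,0],
  [-18,2,-5,0],
], squeeze=40)

```text
time: 27.15
ee_pos: [0.6077, 0.0268, 0.1468]
eef_rot: [0.999, -0.046, 0.001, 0.0]
wrist_force: [2.8, -1.5, -0.5]
opening: 0.0237
gripper_force: 40.0
```

```bash
cat >> h.py <<'E'
def prof(s,x1=130):
    B=binf(cloud(s))*1000
    for x in range(0,x1,4):
        print('%3d:'%x,' '.join('%3d'%(round(np.median(q))) if len(q:=B[(abs(B[...,0]-x)<2)&(B[...,1]>y)&(B[...,1]<y+10)&(B[...,2]<110)&(B[...,2]>-20)][:,2]) else ' ..' for y in (30,20,10,-25,-32,-42)))
E
python3 -c "
from h import *
s=rep2();prof(s)"
```

```text
[0.6077 0.0268 0.1468] [ 2.8 -1.5 -0.5]
bin tilt 0.34299999999999997
back wall z:x rel [(-107, 71, 22), (-101, 71, 19), (-95, 66, 64), (-89, 65, 11), (-65, -30, 32), (-59, -29, 39), (-53, -29, 37), (-47, -28, 38), (-41, -28, 36), (-35, -28, 45)]
  0:  74  70  70  ..  ..  ..
  4:  70  72  71  ..  ..  ..
  8:  71  77  76  ..  ..  ..
 12:  ..  ..  ..  ..  ..  ..
 16:  42  ..  40  ..  ..  ..
 20:  41  42  40  ..  41  ..
 24:  42  44  40  ..  39  38
 28:  57  65  49  36  38  38
 32:  56  58  62  ..  36  35
 36:  60  58  58  ..  33  34
 40:  33  ..  ..  ..  31  38
 44:  30  ..  ..  ..  29  34
 48:  28  ..  ..  ..  31  29
 52:  27  ..  ..  26  26  34
 56:  29  ..  ..  ..  25  30
 60:  42  52  52  47  25  26
 64:  49  50  51  44  ..  41
 68:  48  48  50  39  ..  34
 72:  39  43  45  43  ..  41
 76:  41  43  41  38  ..  40
 80:  ..  39  ..  ..  ..  41
 84:  ..  39  ..  37  ..  39
 88:  38  39  38  40  ..  41
 92:  38  39  ..  38  ..  41
 96:  ..  39  40  40  ..  ..
100:  ..  ..  ..  ..  ..  42
104:  ..  16  17  16  17  43
108:  21  19  20  20  21  18
112:  28  28  28  26  27  30
116:  37  36  37  35  36  34
120:  44  44  43  43  45  42
124:  46  47  48  47  47  47
128:  ..  ..  55  ..  ..  ..
```

All three vials are now inside the scoop: tops at x≈32, 62 and 90, with the nose clear at 16–24. Adding a little more nose-up before lifting.

Emit:
step_arm([
  [3,0,-2,0],
  [8,-1,-4,0],
  [13,-1,-5,0],
  [18,-2,-7,0],
  [24,-2,-8,0],
], squeeze=10)

```text
time: 27.7
ee_pos: [0.6321, 0.0249, 0.1386]
eef_rot: [0.999, -0.046, -0.001, 0.0]
wrist_force: [-2.0, -1.6, -0.2]
opening: 0.024
gripper_force: 10.0
```

Emit:
step_arm([
  [0,0,0,0],
  [0,0,0,0],
], squeeze=45)

```text
time: 27.9
ee_pos: [0.6321, 0.0248, 0.1387]
eef_rot: [0.999, -0.046, -0.0, 0.0]
wrist_force: [-1.6, -2.5, 1.8]
opening: 0.0235
gripper_force: 45.0
```

```bash
python3 -c "
from h import *
s=rep2();prof(s,140)"
```

```text
[0.6321 0.0248 0.1387] [-1.6 -2.5  1.8]
bin tilt 0.34199999999999997
back wall z:x rel [(-107, 46, 21), (-101, 46, 23), (-95, 46, 19), (-89, 46, 34), (-83, 40, 49), (-35, 73, 46), (-29, 71, 69), (-23, 69, 61), (-17, 68, 61), (-11, 66, 42)]
  0:  65  66  63  ..  ..  ..
  4:  69  68  63  ..  ..  ..
  8:  77  76  60  ..  ..  ..
 12:  ..  ..  ..  ..  ..  ..
 16:  ..  ..  ..  ..  ..  ..
 20:  ..  ..  ..  ..  ..  ..
 24:  ..  ..  ..  ..  ..  ..
 28:  ..  ..  ..  ..  ..  ..
 32:  41  ..  ..  ..  ..  ..
 36:  45  ..  ..  ..  ..  ..
 40:  42  72  ..  ..  ..  ..
 44:  70  71  72  ..  ..  ..
 48:  64  66  70  ..  ..  ..
 52:  59  59  59  ..  34  ..
 56:  56  63  55  31  31  ..
 60:  29  ..  ..  32  30  26
 64:  52  ..  ..  27  27  26
 68:  25  53  ..  29  24  23
 72:  39  51  54  31  24  ..
 76:  48  48  32  ..  ..  32
 80:  42  44  36  36  ..  27
 84:  44  44  40  ..  ..  38
 88:  34  36  ..  ..  ..  38
 92:  35  36  37  ..  ..  38
 96:  38  35  37  36  33  33
100:  34  36  36  35  ..  41
104:  34  36  35  35  ..  39
108:  ..  ..  ..  ..  ..  39
112:  20  21  20  ..  ..  38
116:  22  22  22  21  22  24
120:  27  26  28  29  29  30
124:  36  35  35  35  36  38
128:  40  41  39  40  40  39
132:  43  44  44  44  42  43
136:  ..  ..  48  ..  ..  ..
```

Nose-up is now about 0.21 and all three vials have rolled to the back of the scoop. Lifting smoothly and holding above the tipped bin.

Emit:
step_arm([
  [0,0,3,0],
  [0,0,12,0],
  [0,0,30,0],
  [0,0,55,0],
  [0,0,85,0],
], squeeze=58)

```text
time: 28.45
ee_pos: [0.6317, 0.0264, 0.2242]
eef_rot: [0.999, -0.046, -0.001, -0.001]
wrist_force: [1.4, -0.8, -3.1]
opening: 0.0236
gripper_force: 58.0
```

Emit:
step_arm([
  [0,0,30,0],
  [0,0,55,0],
  [0,0,75,0],
  [0,0,85,0],
  [0,0,85,0],
])

```text
time: 28.95
ee_pos: [0.633, 0.0266, 0.3107]
eef_rot: [0.999, -0.046, 0.002, -0.001]
wrist_force: [-0.4, 0.2, -3.2]
opening: 0.0239
gripper_force: 58.0
```

Emit:
step_arm([
  [0,0,0,0],
  [0,0,0,0],
  [0,0,0,0],
])

```text
time: 29.25
ee_pos: [0.6315, 0.0253, 0.3076]
eef_rot: [0.999, -0.046, -0.001, 0.0]
wrist_force: [-0.6, -0.1, -2.6]
opening: 0.0238
gripper_force: 58.0
```

```bash
cat >> h.py <<'E'
def scmap(s,e,yaw,zlo=-.12,zhi=.02):
    """height map around the gripper: rows = mm ahead of G along the scoop, cols = lateral, values = mm rel. to reported TCP"""
    W=cloud(s);f=np.array([np.cos(yaw),np.sin(yaw),0]);l=np.array([-np.sin(yaw),np.cos(yaw),0]);d=(W-e)
    x=d@f*1e3;y=d@l*1e3;z=d[...,2]*1e3
    k0=(z>zlo*1e3)&(z<zhi*1e3)
    for X in range(-160,70,10):
        r=' '.join('%4d'%np.percentile(q,90) if len(q:=z[k0&(abs(x-X)<5)&(abs(y-Y)<5)])>1 else '  ..' for Y in range(50,-51,-10))
        print('%4d:'%X,r)
E
python3 - <<'E'
from h import *
st=state();e=st["ee_pos"];print(e,st["wrist_force"])
s=snap("side");scmap(s,e,-.093);print();scmap(snap("top"),e,-.093)
B=binf(cloud(s))*1000;q=B[(abs(abs(B[...,1])-77)<3)&(B[...,0]>160)&(B[...,0]<222)&(B[...,2]>40)&(B[...,2]<95)]
print(len(q),[np.percentile(q[abs(q[:,0]-x)<4][:,2],90).round() for x in(165,185,205,218)])
print("inside bin");binmap(s,100)
E
```

```text
[0.63147104 0.02527537 0.30757123] [-0.56183202 -0.12697691 -2.61119808]
-160:   ..  -53   ..   ..   ..   ..   ..   ..   ..   ..   ..
-150:   ..  -53   ..   ..   ..   ..   ..   ..   ..   ..   ..
-140:   ..  -31  -30   ..   ..   ..   ..   ..   ..   ..   ..
-130:   ..  -29  -28  -28  -28   ..   ..   ..  -58  -56   ..
-120:   ..  -34  -32  -31  -30   ..   ..   ..  -58  -58   ..
-110:   ..  -49  -54   ..  -40   ..   ..   ..  -61  -50   ..
-100:   ..  -46  -37  -34  -36   ..   ..   ..  -62  -49   ..
 -90:   ..  -45  -38  -36  -36  -36   ..  -42  -43  -44   ..
 -80:   ..  -43  -41  -43  -41   ..   ..   ..   ..  -41   ..
 -70:   ..  -38  -42  -41  -43   ..   ..  -42   ..  -38   ..
 -60:   ..  -39  -74   ..   ..   ..   ..   ..   ..  -36   ..
 -50:   ..  -37  -44  -37  -39  -40  -43  -40  -41  -41   ..
 -40:   ..  -28  -28  -27  -14  -12  -13  -26  -28  -27   ..
 -30:   ..   ..   ..   ..    8    6    7   ..   ..   ..   ..
 -20:   ..   ..   ..   ..   ..   ..   ..   ..   ..   ..   ..
 -10:   ..   ..   ..   ..   ..   19   ..   ..   ..   ..   ..
   0:   ..   ..   ..   ..   ..   ..   ..   ..   .. 
[... 1960 characters left out ...]
4  74  73  75  74  75  75  67
 16:  75  ..   2   3   3   1   2   2   4   2   3   3  73  61
 24:  52  ..   3   2   2   2   2   3   3   3   4   3  71  67
 32:  74  ..   1   2   3   2   2   4   2   1   3   3  57  66
 40:  75  75   2   4   2   2   3   2   2   1   2   1  74  60
 48:  54  75   2   3   2   2   2   2   2   3   3   1  67  45
 56:  75   0   1   2   2   1   2   2   2   1   2   2  74  75
 64:  ..  75   3   2   2   1   3   0   1   3   2   1  75  62
 72:  75   1   1   1   1   1   1  ..   3   1   3  -1  67  75
 80:  75  73  ..  ..  ..  ..  ..  ..   3  ..  ..  ..  75  74
 88:  74  ..  ..  ..  ..  ..  ..  ..  ..  ..  ..  ..  73  75
 96:  75  75  ..  ..  ..  ..  ..  ..  ..  ..  ..  ..  73  74
```

The bin is empty and still at about 0.345 rad. The scoop holds all three vials (tops at −130, −95 and −65 mm) with its nose at z≈0.25. Carrying it smoothly to the tray.

Emit:
step_arm([
  [-2,5,0,0],
  [-9,17,0,0.01],
  [-18,36,0,0.02],
  [-30,60,0,0.035],
  [-44,87,0,0.05],
])

```text
time: 29.85
ee_pos: [0.5867, 0.1147, 0.3091]
eef_rot: [1.0, -0.02, 0.0, -0.001]
wrist_force: [-0.3, 0.4, -1.5]
opening: 0.0238
gripper_force: 58.0
```

Emit:
step_arm([
  [-14,29,0,0.015],
  [-28,58,0,0.03],
  [-42,85,0,0.05],
  [-54,109,0,0.065],
  [-64,128,0,0.075],
])

```text
time: 30.35
ee_pos: [0.521, 0.2445, 0.3094]
eef_rot: [1.0, 0.019, -0.0, -0.001]
wrist_force: [-0.4, 0.5, -2.8]
opening: 0.0237
gripper_force: 58.0
```

Emit:
step_arm([
  [-6,12,0,0.01],
  [-8,17,-3,0.01],
  [-8,17,-15,0.01],
  [-8,17,-35,0.01],
  [-8,17,-60,0.01],
])

```text
time: 30.85
ee_pos: [0.5173, 0.2555, 0.2481]
eef_rot: [1.0, 0.02, 0.001, 0.0]
wrist_force: [0.6, 0.1, -3.1]
opening: 0.0236
gripper_force: 58.0
```

Emit:
step_arm([
  [0,0,-27,0],
  [0,0,-54,0],
  [0,0,-75,0],
  [0,0,-90,0],
  [0,0,-96,0],
])

```text
time: 31.35
ee_pos: [0.5154, 0.2544, 0.1502]
eef_rot: [1.0, 0.02, -0.002, 0.002]
wrist_force: [-0.2, -0.3, -2.8]
opening: 0.0242
gripper_force: 58.0
```

```bash
python3 - <<'E'
from h import *
st=state();e=st["ee_pos"];print(e,st["wrist_force"],st["eef_rot"].round(3))
s=snap("side");scmap(s,e,.04,-.15);print();t=snap("top");scmap(t,e,.04,-.15);print(trayc(t))
E
```

```text
[0.51541288 0.254402   0.15018391] [-0.15232511 -0.25490428 -2.81334243] [ 1.     0.02  -0.002  0.002]
-160:   ..   ..   ..   ..   ..   ..   ..  -52  -52  -53   ..
-150:   ..   ..   ..   ..   ..   ..   ..  -52  -52  -54 -112
-140:   ..   ..   ..   .. -149   ..   ..  -54  -55  -54 -106
-130: -144 -145 -146 -144 -146  -53  -28  -31  -55  -54 -144
-120: -144  -51 -143 -144 -144  -31  -29  -32  -58  -60  -81
-110: -144  -51 -143 -144 -144 -144  -37  -38  -60  -51  -57
-100: -144  -49 -143 -144 -144 -144  -35  -36  -47  -47 -142
 -90: -142  -45  -40 -144 -144  -38  -37  -36  -42  -57 -134
 -80: -144  -41  -49  -47 -144 -143  -41  -44 -145  -47  -92
 -70: -143  -40  -44  -42 -145 -144  -42  -41  -44  -40 -144
 -60: -144  -38  -97 -144 -143 -102  -76 -144 -143  -45  -48
 -50: -144  -36  -38  -42  -41  -43  -41  -38  -34  -42 -143
 -40: -144  -33  -28  -27  -20  -13  -14  -28  -30  -28 -143
 -30: -144 -145 -145 -144    1    2    5  -35 -143 -144 -144
 -20:   ..   ..   ..   ..   ..   ..   ..   ..   .. -144   ..
 -10:   ..   ..   ..   ..   ..   18   18   ..   ..   ..   ..
   0:   ..   ..   .. 
[... 1170 characters left out ...]
  ..   ..  -25  -28  -27 -142
 -30:   ..   ..   ..   .. -144 -142  -96 -143 -142 -143 -144
 -20:   ..   ..   ..   .. -144 -143 -144 -144 -144 -143 -143
 -10:   ..   ..   .. -145 -143 -144 -144 -143 -142 -144 -143
   0:   ..   ..   .. -145 -142 -144 -142 -143 -143 -143 -143
  10:   ..   ..   ..   .. -142 -143 -142 -145 -143   .. -144
  20:   ..   ..   ..   ..   .. -105 -105   ..   ..   ..   ..
  30:   ..   ..   ..   ..   ..   ..   ..   ..   ..   .. -145
  40:   ..   ..   ..   .. -147 -146   ..   ..   ..   ..   ..
  50:   ..   ..   ..   .. -148 -147   ..   ..   ..   .. -147
  60:   ..   ..   ..   .. -146 -144 -146   ..   ..   .. -147
(array([0.367, 0.174, 0.036]), array([0.539, 0.259, 0.044]))
```

All vials are still in the scoop, which is over the tray about 30 mm above the wall height. Loosening the grip so the scoop tips nose-down by its own weight.

Emit:
step_arm([
  [0,0,0,0],
  [0,0,0,0],
], squeeze=5)

```text
time: 31.65
ee_pos: [0.5166, 0.2573, 0.1538]
eef_rot: [1.0, 0.021, 0.001, -0.0]
wrist_force: [0.0, -0.0, -2.8]
opening: 0.0239
gripper_force: 5.0
```

```bash
python3 - <<'E'
from h import *
st=state();e=st["ee_pos"];print(e,st["wrist_force"],st["gripper_force"])
s=snap("side");scmap(s,e,.04,-.15)
E
```

```text
[0.51660081 0.2573156  0.15382879] [ 2.03228993e-02 -2.66666357e-03 -2.77947125e+00] 4.999992996454239
-160:   ..   ..   ..   ..   ..   ..   ..   ..   ..   ..   ..
-150: -111   ..   ..   ..   ..   .. -108 -110 -111 -112 -112
-140:   ..   ..   ..   ..   ..   ..   ..   .. -109 -110 -116
-130:   ..   ..   ..   ..   ..   ..   ..   .. -149 -148 -147
-120:   ..   ..   ..   ..   ..   ..   ..  -95  -95  -97 -147
-110:   ..   ..   ..   ..   ..   ..   ..  -92  -91  -92 -146
-100:   ..   ..   ..   ..   ..  -63  -63  -68  -92  -91 -146
 -90:   ..  -64  -62   ..   ..  -62  -64  -66  -89  -91 -148
 -80:   ..  -72  -66   ..   ..  -64  -64  -67  -90  -85 -122
 -70: -147  -81  -63 -148 -147 -121  -61  -62  -75  -78 -147
 -60: -146  -72  -61  -62 -148 -146  -60  -60  -65  -73 -146
 -50: -147  -65  -67  -64 -147 -147  -64  -62 -146  -71 -147
 -40: -147 -146 -147 -146 -146 -145 -147 -146 -148  -68 -147
 -30: -146 -148 -147 -146 -147 -147 -147 -147 -147  -60 -147
 -20:   ..  -40  -41  -41  -46  -38  -41  -38  -39  -48   ..
 -10:   ..  -43  -43  -42   -6   -2    0  -41  -41  -40   ..
   0:   ..   ..   ..   ..   18   19   19   ..   ..   ..   ..
  10: -114 -112 -127 -118 -123  -84  -59 -111 -113 -111 -129
  20: -110 -111 -111 -112 -110 -112 -112 -112 -112 -113 -111
  30:   ..   ..   ..   ..   ..   ..   ..   ..   ..   ..   ..
  40:   ..   ..   ..   ..   ..   ..   ..   ..   ..   ..   ..
  50:   ..   ..   ..   ..   ..   ..   ..   ..   ..   ..   ..
  60:   ..   ..   ..   ..   ..   ..   ..   ..   ..   ..   ..
```

It swung to about 0.12 nose-down and the vials are starting to roll. Letting it run while lowering slightly.

Emit:
step_arm([
  [0,0,-6,0],
  [0,0,-14,0],
  [0,0,-18,0],
  [0,0,-18,0],
  [0,0,-18,0],
], squeeze=4)

```text
time: 32.2
ee_pos: [0.5159, 0.2571, 0.1346]
eef_rot: [1.0, 0.021, -0.0, 0.0]
wrist_force: [-0.5, -0.1, -1.8]
opening: 0.0241
gripper_force: 4.0
```

```bash
python3 - <<'E'
from h import *
st=state();e=st["ee_pos"];print(e,st["wrist_force"],st["gripper_force"])
s=snap("side");scmap(s,e,.04,-.15)
E
```

```text
[0.51589072 0.25705822 0.13455822] [-0.4835334  -0.05005636 -1.8051818 ] 3.999900743365288
-160:   ..   ..   ..   ..   ..   ..   ..   ..   ..   ..   ..
-150:  -96   ..   ..  -94  -91  -91  -92  -92  -94  -94  -95
-140: -109   ..   ..  -93  -97  -96  -99  -98 -109 -101  -91
-130: -128   ..   .. -100 -102 -101 -100 -109 -128 -127 -127
-120: -128   ..   ..   .. -104 -102 -104 -115 -127 -128 -130
-110: -128   ..   ..   .. -103 -102 -102 -102 -127 -128 -128
-100: -128 -130   ..   .. -100 -101 -100 -100 -129 -128 -128
 -90: -128 -129   ..   .. -102 -102 -100 -103 -127 -129 -129
 -80:   ..   ..   ..   ..   ..  -95  -96  -96 -108 -129 -128
 -70:   ..   ..   ..   ..   ..  -94  -94  -95  -99 -129 -128
 -60:   ..   ..   ..   ..   ..  -97  -98  -99 -110 -119 -129
 -50:   ..   ..   ..   ..   ..   ..   ..   ..   .. -115 -128
 -40:   ..   ..   ..   ..   ..   ..   ..   ..   .. -120 -127
 -30:   ..   ..   ..   ..   ..   ..   ..   ..   .. -104 -108
 -20:   ..   ..   ..   ..   ..   ..   ..   ..   ..  -94 -129
 -10:   ..   ..   ..   ..   ..   ..   ..   ..   ..  -81   ..
   0:   ..   ..   ..   ..   ..   ..   ..   ..   ..  -71   ..
  10:  -93 -113 -123 -123    5    3   11   -1  -51  -54 -118
  20:  -92  -47  -43  -44  -30  -19  -20  -44  -43  -45  -93
  30:   ..  -64  -64  -64  -62  -67  -64  -64  -62  -66 -133
  40:   ..   ..  -83  -81 -132 -132 -132 -133 -133 -131 -133
  50:   ..   ..   .. -133 -131 -132 -132 -133 -133 -132 -131
  60:   ..   ..   .. -133 -132 -131 -133 -132 -132 -132 -132
```

All three vials are in the tray, the last one just off the nose. Clamping and lifting the scoop clear.

Emit:
step_arm([
  [0,0,2,0],
  [2,0,8,0],
  [4,0,20,0],
  [4,0,45,0],
  [4,0,80,0],
], squeeze=40)

```text
time: 32.75
ee_pos: [0.5191, 0.2564, 0.2147]
eef_rot: [1.0, 0.021, -0.002, 0.001]
wrist_force: [1.3, 1.3, -2.6]
opening: 0.0243
gripper_force: 40.0
```

Emit:
step_arm([
  [0,0,30,0],
  [0,-10,65,0],
  [0,-40,85,0],
  [0,-80,90,0],
  [0,-120,90,0],
])

```text
time: 33.25
ee_pos: [0.5207, 0.1366, 0.3071]
eef_rot: [1.0, 0.022, 0.002, -0.001]
wrist_force: [0.3, -1.5, -2.0]
opening: 0.0238
gripper_force: 40.0
```

```bash
python3 - <<'E'
from h import *
st=state();e=st["ee_pos"];print(e,st["wrist_force"],st["gripper_force"],st["joint_positions"].round(2))
for n in("side","top"):
    W=cloud(snap(n));print(n)
    for x in np.arange(.36,.56,.01):
        print(x.round(2),' '.join('%3d'%(np.percentile(q,90)*1000) if len(q:=W[(abs(W[...,0]-x)<.005)&(abs(W[...,1]-y)<.005)&(W[...,2]<.1)][:,2]) else ' ..' for y in np.arange(.34,.165,-.01)))
s=snap("side");scmap(s,e,.04,-.2)
E
```

```text
[0.52070082 0.13658391 0.30712771] [ 0.28564174 -1.46634191 -2.00207351] 40.00122249126434 [-0.17  0.34 -0.19  1.54  0.07  1.26 -1.89]
side
0.36   5  42  40  38  41  41  35  41  23  41  ..  22  10  ..  ..  ..  ..   3
0.37   5  43  42  39  42  41  42  43  43  43  42  40  41  40  40  41  42  23
0.38   5  44  35   5   6  32  34  32  33  33  33   6   4   6   5  13  44  43
0.39  ..  43  37   4   5  29  32  30  33  31  32   6   6   5   6   6  43  41
0.4  ..  43  19   5   6  25  23  29  30  30  30   5   5   5   6   7  45  41
0.41   8  42   4   7   6  10  31  33  32  32  33  30   5   5   5   5  44  43
0.42  ..  42   6   6   5  21  30  31  31  34  32  30   5   7   6   6  44  28
0.43  ..  43   5   6   5   4  23  25  24  26  26  20   7   7   5   4  43  43
0.44  ..  42   6   5   5   8  ..  ..  ..  ..  ..   5   5   6   5   5  42  32
0.45  ..  42   5   6   6   6  ..  ..  ..  ..  ..   4   6   4   6   6  43   1
0.46  ..  43   6   5   6  13  32  33  32  32  31  32   6   5   5   5  42   2
0.47  ..  43   6   5   5   5  32  32  32  33  33  30   6   5   5   6  43   2
0.48  ..  42   5   6   6   8  25  27 
[... 2976 characters left out ...]
  ..   ..   ..   ..   ..   ..
 -40:   ..   ..   ..   ..   ..   ..   ..   ..   ..   .. -199
 -30:   ..   ..   ..   ..   ..   ..   ..   ..   ..   .. -198
 -20:   ..   ..   ..   ..   ..   ..   ..   ..   ..   ..  -94
 -10:   ..   ..   ..   ..   ..   ..   ..   ..   ..   ..  -83
   0:   ..   ..   ..   ..   ..   ..   ..   18   ..   ..  -97
  10:   ..   ..   ..  -43   ..    9    4   10   ..   ..  -60
  20:   ..   ..  -43  -42  -41  -15   14  -18  -41  -42  -42
  30:   ..   ..  -64  -63  -63  -64  -64  -66  -62  -63  -62
  40:   ..   ..  -84  -79  -84  -83  -79  -80   ..   ..  -81
  50:   ..   ..   ..   ..   ..   ..   ..   ..   ..   ..   ..
  60:   ..   ..   ..   ..   ..   ..   ..   ..   ..   .. -165
```

All three vials lie on the tray floor (x≈0.385, 0.415 and 0.465). Taking the scoop back to the bare worktop on the right.

Emit:
step_arm([
  [-8,-38,0,0],
  [-17,-77,0,0],
  [-25,-116,0,0],
  [-34,-155,0,0],
  [-42,-194,0,0],
])

```text
time: 33.9
ee_pos: [0.4778, -0.0566, 0.3054]
eef_rot: [1.0, 0.023, 0.0, -0.0]
wrist_force: [-0.1, -0.6, -2.4]
opening: 0.0238
gripper_force: 40.0
```

Emit:
step_arm([
  [-8,-38,0,0],
  [-17,-77,0,0],
  [-25,-115,0,0],
  [-34,-153,0,0],
  [-34,-153,0,0],
])

```text
time: 34.4
ee_pos: [0.4421, -0.2159, 0.3052]
eef_rot: [1.0, 0.017, -0.001, 0.002]
wrist_force: [0.2, 0.2, -1.7]
opening: 0.0233
gripper_force: 40.0
```

Emit:
step_arm([
  [0,0,-45,0],
  [0,0,-90,0],
  [0,0,-130,0],
  [0,0,-155,0],
  [0,0,-163,0],
])

```text
time: 34.9
ee_pos: [0.443, -0.2073, 0.1396]
eef_rot: [1.0, 0.023, -0.002, -0.002]
wrist_force: [-0.5, -1.3, -1.1]
opening: 0.024
gripper_force: 40.0
```

```bash
python3 - <<'E'
from h import *
st=state();e=st["ee_pos"];print(e,st["wrist_force"])
for n in("side","top"):scmap(snap(n),e,.04,-.16)
E
```

```text
[ 0.44303849 -0.20734101  0.13956372] [-0.45679912 -1.31266028 -1.06845405]
-160: -126 -137 -137 -138 -136  -74  -99   ..   ..   ..   ..
-150: -127 -137 -137 -137 -134  -74  -76  -80   ..   ..   ..
-140: -126 -137 -137 -136 -137 -134  -70  -81 -131   ..   ..
-130: -126 -137 -135 -136 -137 -137 -134 -136   ..   ..   ..
-120: -127 -135 -136 -136 -138 -137 -138 -137   ..   .. -137
-110: -137 -137 -137 -135 -137 -137 -136 -137   ..   .. -136
-100: -136 -136 -136 -138   ..   ..   ..   ..   ..   ..   ..
 -90: -137 -137 -137 -139   ..   ..   ..   ..   ..   ..   ..
 -80: -136 -136   ..   ..   ..   ..   ..   ..   ..   ..   ..
 -70: -137 -138   ..   ..   ..   ..   ..   ..   ..   ..   ..
 -60: -137 -119 -122   ..   ..   ..   ..   ..   ..   ..   ..
 -50: -136 -115 -137   ..   ..   ..   ..   ..   ..   ..   ..
 -40: -137 -111 -136   ..   ..   ..   ..   ..   ..   ..   ..
 -30: -136  -99 -138 -140 -140 -141   .. -139 -139 -139   ..
 -20: -137  -94 -135 -137 -137 -137 -137 -136 -137 -136 -137
 -10: -137  -81 -138 -136 -137 -137 -136 -138 -135 -136 -137
   0: -137  -74 -137 -137    9 -136 -137 -137 -1
[... 1081 characters left out ...]
-111 -111 -112 -111 -113 -136
 -40: -137 -106 -107 -108 -109 -109 -107 -109 -109 -101 -133
 -30: -137  -96 -107 -104 -104 -104 -104 -105 -105  -95 -140
 -20: -137 -139   .. -102 -103 -102 -103   ..   ..   ..   ..
 -10: -137 -139   ..   ..   ..   ..   ..   ..   ..   ..   ..
   0: -137 -140   ..   ..  -95  -94   ..   ..   ..   ..   ..
  10: -137 -141   ..   ..  -23  -91   ..   ..   ..   ..   ..
  20: -136 -139   ..  -38  -34  -79   ..   ..   ..   ..   ..
  30: -137 -138   ..   ..  -63  -64   ..   ..   ..   ..   ..
  40: -139 -139   ..   ..   .. -136 -138 -139   ..   ..   ..
  50: -138 -141   ..   ..   ..   ..   ..   ..   ..   ..   ..
  60: -138 -138   ..   ..   .. -137 -137 -140   ..   ..   ..
```

The nose is 17 mm above the worktop, pitch about 0.42. Setting the nose down with a light grip and laying the scoop flat along the arc.

Emit:
step_arm([
  [0,0,-8,0],
  [0,0,-17,0],
  [7,0,-21,0],
  [14,1,-25,0],
  [20,1,-29,0],
], squeeze=5)

```text
time: 35.5
ee_pos: [0.4666, -0.209, 0.1136]
eef_rot: [1.0, 0.022, 0.002, 0.001]
wrist_force: [1.5, -0.3, 1.5]
opening: 0.024
gripper_force: 5.0
```

Emit:
step_arm([
  [8,0,-5,0],
  [15,0,-10,0],
  [23,1,-16,0],
  [30,1,-22,0],
  [36,1,-27,0],
])

```text
time: 36.0
ee_pos: [0.501, -0.2074, 0.0857]
eef_rot: [1.0, 0.021, 0.0, -0.0]
wrist_force: [0.2, 1.3, 7.8]
opening: 0.0241
gripper_force: 5.0
```

```bash
python3 - <<'E'
from h import *
st=state();e=st["ee_pos"];print(e,st["wrist_force"])
scmap(snap("top"),e,.04,-.16)
E
```

```text
[ 0.50102594 -0.20736956  0.0857043 ] [0.19920535 1.33877506 7.76280519]
-160:  -83  -82  -84  -83  -83  -84  -83  -83  -84  -83  -83
-150:  -83  -83  -82  -83  -83  -82  -84  -83  -83  -84  -83
-140:  -82  -83  -83  -83  -83  -83  -82  -84  -83  -83  -83
-130:  -82  -80  -79  -80  -78  -77  -78  -78  -78  -78  -84
-120:  -82  -79  -78  -78  -78  -79  -77  -78  -78  -77  -84
-110:  -83  -80  -79  -78  -79  -78  -76  -78  -79  -78  -85
-100:  -82  -76  -78  -80  -78  -79  -80  -80  -79  -77  -83
 -90:  -83  -71  -79  -79  -79  -80  -78  -79  -80  -70  -82
 -80:  -82  -65  -79  -80  -80  -80  -79  -80  -80  -66  -83
 -70:  -83  -60  -80  -82  -81  -80  -80  -80  -79  -62  -84
 -60:  -83  -56  -81  -79  -80  -81  -79  -80  -81  -57  -83
 -50:  -83  -52  -81  -81  -80  -82  -80  -80  -80  -52  -85
 -40:  -83  -47  -80  -81  -81  -81  -80  -80  -81  -48  -83
 -30:  -82  -45  -63  -56  -37  -36  -36  -69  -72  -44  -83
 -20:  -83  -37  -36  -34  -16  -21  -21  -34  -35  -35  -84
 -10:  -85   ..  -85  -83  -84  -80   ..   ..   ..  -86  -83
   0:   ..   ..   ..   ..  -84  -85   ..   ..   ..   ..   ..
  10:   ..   ..   ..   ..   ..   ..   ..   ..   ..   ..   ..
  20:   ..   ..   ..   ..  -82  -83   ..   ..   ..   ..   ..
  30:   ..   ..   ..   ..  -83  -83   ..   ..   ..   ..   ..
  40:   ..   ..   ..   ..  -84  -82   ..   ..   ..   ..   ..
  50:   ..   ..   ..   ..  -84  -85   ..   ..   ..   ..   ..
  60:   ..   ..   ..   ..   ..   ..   ..   ..   ..   ..   ..
```

The scoop is nearly flat, nose 2 mm up. Opening and retreating upward.

Emit:
step_arm([
  [0,0,2,0],
  [0,0,2,0],
  [0,0,2,0],
  [0,0,2,0],
  [0,0,2,0],
], grip=-1)

```text
time: 36.55
ee_pos: [0.4997, -0.2078, 0.088]
eef_rot: [1.0, 0.021, -0.0, -0.0]
wrist_force: [1.1, 0.8, 0.4]
opening: 0.0596
gripper_force: 0.0
```

Emit:
step_arm([
  [0,0,2,0],
  [0,0,2,0],
  [0,0,2,0],
  [0,0,15,0],
  [0,0,45,0],
])

```text
time: 37.05
ee_pos: [0.4979, -0.207, 0.1312]
eef_rot: [1.0, 0.021, -0.003, -0.001]
wrist_force: [0.7, 0.0, 0.1]
opening: 0.0925
gripper_force: 0.0
```

Emit:
step_arm([
  [0,0,40,0],
  [0,0,80,0],
  [0,0,120,0],
  [0,0,150,0],
  [0,0,150,0],
])

```text
time: 37.55
ee_pos: [0.5027, -0.2088, 0.2879]
eef_rot: [1.0, 0.021, 0.005, 0.002]
wrist_force: [-0.1, -0.1, 0.0]
opening: 0.0934
gripper_force: 0.0
```

```bash
python3 - <<'E'
from h import *
st=state();e=st["ee_pos"];print(e,st["wrist_force"],st["opening"])
s=snap("top","final",None,1.4)
co,p=scoop_plane(s,(.43,-.21),.05,-.01,.03);print("floor slopes",co,len(p))
W=cloud(s);k=(W[...,0]>.36)&(W[...,0]<.56)&(abs(W[...,1]+.21)<.06)&(W[...,2]>.03);print(W[k].min(0),W[k].max(0))
for x in(.37,.375,.38,.385,.39,.40,.44,.47):
    q=W[(abs(W[...,0]-x)<.003)&(abs(W[...,1]+.21)<.02)][:,2];print(x,q.mean().round(4))
E
```

```text
[ 0.50266432 -0.20880565  0.28785939] [-0.06316098 -0.08418512  0.00517736] 0.09336550925298545
floor slopes [-0.00100397  0.00534229  0.00316496] 999
[ 0.36004801 -0.25461987  0.03035101] [ 0.55068995 -0.15000286  0.73975152]
0.37 0.1474
0.375 0.1898
0.38 0.271
0.385 0.3202
0.39 0.317
0.4 0.4402
0.44 0.5626
0.47 0.5207
```

View pics/final.png

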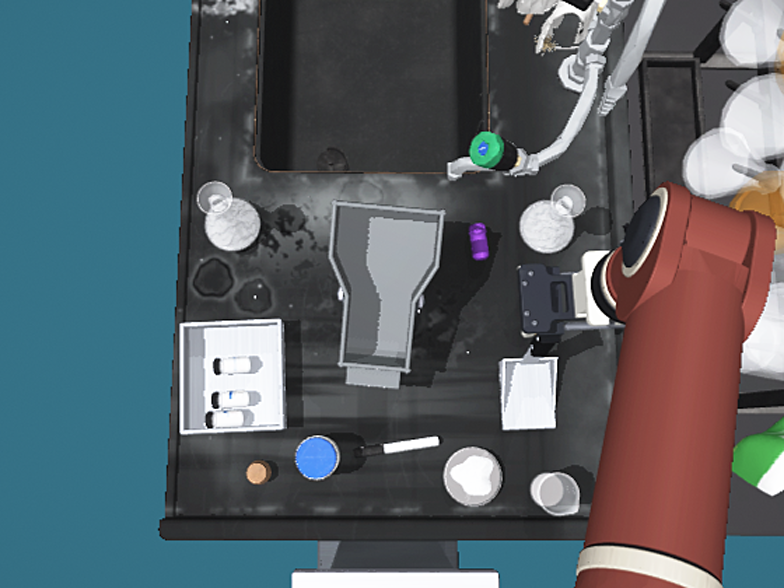

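The final view shows the three vials at rest in the tray at (235,365), (232,398) and (225,418). The scoop stands level on the bare worktop at (528,393) and the gripper is clear of it. The flasks at (232,222) and (547,225) haven't moved.

```bash
python3 -c "
from bench import close_job
print(close_job())"
```

```text
the job is handed in; nothing more can be done
None
```

The job is handed in: all three vials are in the tray, the scoop stands level and released on the bare worktop, and the flasks haven't moved (about 38 s of 72 s used; the hand-in call returned no verdict).

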